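Strip the stop fence and sort the clamping kit

ROBOT

A 6-joint arm with a two-finger parallel gripper is mounted at the origin on a cart in front of the work surface, level with it; the furniture and walls round the work are solid. World frame = base frame: x ahead of the robot, y to its left, z up, the work surface at z = 0. Lengths are in m, angles in rad, forces in N, time in s.
With the tool pointing down it reaches from about 0.25 to 0.725 m from the base axis. Payload 9.7 kg.
Tool frame: the origin (TCP) lies at the very end of the fingers, on their centre line; the grasp point (between the pads) lies 19 mm behind it; z points along the fingers, y is the line along which they close (so a half turn about z gives the same grasp; the last joint's range is limited). The gripper opens to 85 mm and grips with 20 to 120 N. Pads are 22 mm wide; open, the fingers measure 114 mm over their backs; the gripper's body (76 mm by 85 mm) begins 54 mm behind the grasp point. The pads swing forward as they close: fully open they stand 13 mm farther back than shut.
Start: joints at [1.292, 0.087, 0.176, 1.66, 0, 1.571], TCP at [0.151, 0.529, 0.231] pointing down, gripper open.
Joint ranges: [-3.13, 3.13], [-0.85, 1.81], [-1.15, 1.24], [-2.2, 2.28], [-1.44, 1.52], [-3.14, 3.14]. Speed limits (rad/s): [2.22, 2.22, 2.57, 3.14, 3.14, 3.14].

INTERFACE

Orientations are given as [roll, pitch, yaw] about the fixed x, y, z axes, in that order (R = Rz(yaw) Ry(pitch) Rx(roll)).
In Python, from cell import arm, snapshot, boxes_of, outline_of, pinpoint gives the robot as it stands. The module is installed in compiled form; this text tells all that it offers.
- The arm moves only by the shell command python3 -m jog 'ROWS'. ROWS is JSON, a list of rows, each an object of numbers: "rx", "ry", "rz": the turn, a rotation vector about the tool's x, y, z in degrees; "tx", "ty", "tz": the shift along the tool's x, y, z in mm; "fingers": the closure, from 0 (fully open) to 1 (shut). A call has exactly 8 rows; each row is the pose to reach, as a shift and turn from the pose commanded when the call began, along the tool's axes at that moment; what a row does not reach only later rows make up. A row lasts 1/12 s, in which the tool goes at most 41.7 mm and 7.16 degrees, less where a joint would pass 70% of its speed; a pose out of reach is approached as far as the arm can. A call with a gripper value outside its range is refused whole. The fingers move at their own pace and stop on an object; the grip force is fixed at half the most. Time passes only in rows, so rows that repeat a pose let the fingers close, or fill a call up. It gives the time, the measured TCP pose, the force, the opening and the grip force at its end, in the units of the state.
- arm.observe(): the state, without advancing time (a new reading comes with each control period).
- snapshot(name): name is "scene" or "top" or "wrist"; returns a dict with "pixels" (480x640x3 uint8, red, green, blue), "depth" (480x640 float32, m along the optical axis (not along the pixel's ray), 0 where there is no reading), "K" (3x3 intrinsics, pixels), "position" and "rotation" of the camera in the world. Camera axes: x right, y down, z forward; pixel columns grow to the right and rows downward; lengths in m; the calibration is good to about 2 mm. A picture is of the moment at which its call begins.
- arm.sign_off(): hands the job in; it is judged then, once.
Trained networks look in the newest picture that a camera, given by its name, has taken for a name from the list of things; names that differ only in an ending like _2 or _b are one class to them, and where a whole thing is asked for, a point or a joint stands for the part that bears it (a point fixed in the world has none). Each returns a list of dicts, best first, with "confidence" (0 to 1); they miss things now and then, are a little off and sometimes report something else, mostly with a low value. They report only what shows in the picture. A call takes as long as a camera call. They do not tell look-alikes from the thing itself.
- boxes_of(camera, thing): "box" ([centre column, centre row, width, height] in pixels, round what is visible of it).
- outline_of(camera, thing): "pixels" (480x640 bool, what is visible of it) and "box" ([centre column, centre row, width, height] in pixels, round what is visible of it).
- pinpoint(camera, thing): "centre" ([column, row] in pixels: a listed point, or the origin of a listed thing).
The state is a dict: "time_s": time; "q": joint angles; "joint_velocities": joint speeds; "effort": joint torques, N m; "tool_pos": TCP position; "orientation": TCP orientation; "ft_force": force on the tool from outside, world axes, zero at the start; "moment": the same for the moment, N m; "grip_width": opening from 0.0 (shut) to 1.0 (fully open); "gripper_force": force on a finger pad.
Only numpy, scipy, OpenCV 4.12 (cv2) and the standard library are available. Lean on these libraries where they do the work, as an engineer would, in place of code of your own. Each camera call takes 0.05 s, during which the arm holds its last target. There are 200 camera calls.

TASK

The panel is glued up, so put the leftover kit away: sort every wooden caul into the large grey bin, every bench dog into the small blue bin and every aluminium track stop into the small red bin. The one or two stops are still captive in the T-track of the plywood fence: slide each out at the track's open end (the end towards the robot), front one first, before lifting it. Everything must lie right down inside its bin, and the glue bottle and tape stay where they are.

Things in the scene. Friction and masses are not known exactly. Their poses are not given: they have to be found in the camera images.
- caul_bin: Large grey plastic stacking bin, 150 (x) x 220 (y) mm outside, fixed. Walls 4 mm thick and 50 mm high, but only 30 mm at the front (-x side, nearest the robot); floor 3 mm thick. Origin under its centre, z up. For the cauls.
- dog_bin: Small blue plastic stacking bin, 116 (x) x 120 (y) mm outside, fixed. Walls 4 mm thick and 50 mm high, but only 30 mm at the front (-x side, nearest the robot); floor 3 mm thick. Origin under its centre, z up. For the bench dogs.
- stop_bin: Small red plastic stacking bin, 116 (x) x 120 (y) mm outside, fixed. Walls 4 mm thick and 50 mm high, but only 30 mm at the front (-x side, nearest the robot); floor 3 mm thick. Origin under its centre, z up. For the track stops.
- stop_fence: Plywood board 220 x 74 x 15 mm fixed on the bench, an aluminium T-track (36 mm wide, its top 29 mm above the bench) along its middle. Origin under the board's centre; x along the track, y across, z up. The track is open at its -x end (nearer the robot, 110 mm from the origin), closed by a black plug at its +x end.
- stop_front_mid (a point): Track stop nearer the open end: centre of its aluminium block, 34 (x, along track) x 38 (y) x 28 mm, 43 mm above the bench. A slack star knob reaches 35 mm above this point, a T-foot 30 x 20 mm 24 mm below it, captive in the slot with 2 mm play: it slides easily along x, lifts off only once this point is over 125 mm from the fence's origin. Axes as the fence's; 0.12 kg. May be absent.
- stop_rear_mid (a point): Track stop nearer the closed end: centre of its aluminium block, 34 (x, along track) x 38 (y) x 28 mm, 43 mm above the bench. A slack star knob reaches 35 mm above this point, a T-foot 30 x 20 mm 24 mm below it, captive in the slot with 2 mm play: it slides easily along x, lifts off only once this point is over 125 mm from the fence's origin. Axes as the fence's; 0.12 kg. May be absent.
- caul_1_mid (a point): Wooden caul, a plain grey-brown block 55 x 62 x 30 mm (its x, y, z), lying flat on the bench. This point is its centre; z up. May be absent.
- caul_2_mid (a point): Wooden caul, a plain red-brown block 96 x 63 x 22 mm (its x, y, z), lying flat on the bench. This point is its centre; z up. May be absent.
- caul_3_mid (a point): Wooden caul, a plain light brown block 103 x 50 x 25 mm (its x, y, z), lying flat on the bench. This point is its centre; z up. May be absent.
- dog_1_mid (a point): Turned wooden bench dog standing upright, head up, 56 mm tall, head diameter 26 mm (the top 15 mm or so), slimmer shank below. This point is on its axis, half-way up; z along the axis to the head. 30 g; it can topple and roll. All three are always there.
- dog_2_mid (a point): Turned wooden bench dog standing upright, head up, 56 mm tall, head diameter 26 mm (the top 15 mm or so), slimmer shank below. This point is on its axis, half-way up; z along the axis to the head. 30 g; it can topple and roll. All three are always there.
- dog_3_mid (a point): Turned wooden bench dog standing upright, head up, 56 mm tall, head diameter 26 mm (the top 15 mm or so), slimmer shank below. This point is on its axis, half-way up; z along the axis to the head. 30 g; it can topple and roll. All three are always there.
- glue_bottle: Glue bottle standing upright, 65 x 60 x 168 mm, orange cap; origin under it. Not to be disturbed.
- masking_tape: Roll of masking tape lying flat, diameter 96, 24 mm high; origin under it. Not to be disturbed.
- pipe_left (a point): A point on the axis of the fixed clamp pipe on the left (+y) of the work, which runs nearly along x across the whole bench: 27 mm thick, underside 29 mm and top 56 mm above the bench. Reach and carry over it.
- pipe_mid (a point): A point on the axis of the fixed clamp pipe on the middle of the work, which runs nearly along x across the whole bench: 27 mm thick, underside 29 mm and top 56 mm above the bench. Reach and carry over it.
- pipe_right (a point): A point on the axis of the fixed clamp pipe on the right (-y) of the work, which runs nearly along x across the whole bench: 27 mm thick, underside 29 mm and top 56 mm above the bench. Reach and carry over it.
Not all that is in view belongs to the job. Leave any pink look-alike of the part that bears dog_3_mid alone.

How it is judged:
By the outcome, as a careful person would: the job done as asked, in the order asked, and still so for the second after the job is handed in, with the robot touching nothing.
Of stop_front, stop_rear only 1 to 2 are there at a start; the rules pass over those that are not, and their reading is None.
Of caul_1, caul_2, caul_3 only 2 to 3 are there at a start; the rules pass over those that are not, and their reading is None.
At some moment in a run one of caul_1, caul_2, caul_3 may be knocked a few centimetres aside while the robot is not near it.
Once in a run the grip may slacken for a moment while it holds something.
It also fails if it takes over 210 s, if anything falls off the work surface, if the arm or the gripper's body presses on something with over 40 N, if the wrist force passes 120 N, or if a joint passes its speed limit or range.

## Working session

There is one attempt and no reset: what is moved stays moved. The work goes in short steps, Python scripts to look and compute and a shell command to move; the robot and the scene stay as the last step left them, time stands still between calls to the robot, and variables do not carry over. Pictures are saved under pics/ and viewed, at most 14 in all, crops included, and the job is handed in when it is done.

```bash
mkdir -p pics; cat > h.py <<'E'
from cell import arm, snapshot, boxes_of, outline_of, pinpoint
import numpy as np, cv2
from scipy.spatial.transform import Rotation as R
def save(s,n): cv2.imwrite('pics/'+n, s['pixels'][:,:,::-1])
def world(s):
    d=s['depth'];v,u=np.mgrid[:480,:640];K=s['K']
    p=np.stack([(u-K[0,2])/K[0,0]*d,(v-K[1,2])/K[1,1]*d,d],-1)
    w=p@np.array(s['rotation']).T+np.array(s['position']); w[d<=0]=np.nan
    return w
def ray(s,c,z):
    K=s['K'];r=np.array(s['rotation'])@np.array([(c[0]-K[0,2])/K[0,0],(c[1]-K[1,2])/K[1,1],1])
    p=np.array(s['position']);return p+r*(z-p[2])/r[2]
E
python3 - <<'E'
from h import *
for n in ['top','scene']:
    s=snapshot(n);save(s,n+'0.png');print(n,s['position'],np.round(s['rotation'],2).tolist(),s['K'][0][0])
    if n=='top':
        for t,z in [('caul_bin',0),('dog_bin',0),('stop_bin',0),('stop_fence',0),('stop_front_mid',.043),('stop_rear_mid',.043),('caul_1_mid',.015),('caul_2_mid',.011),('caul_3_mid',.0125),('dog_1_mid',.028),('glue_bottle',0),('masking_tape',0),('pipe_left',.0425),('pipe_mid',.0425),('pipe_right',.0425)]:
            for r in pinpoint(n,t)[:5]: print(t,round(r['confidence'],2),np.round(r['centre']),np.round(ray(s,r['centre'],z),3)[:2])
print(arm.observe())
E
```

```text
top [0.35053965 0.12783997 1.41910891] [-2.97, 0.0, -1.59] 496.88306326267Traceback (most recent call last):
  File "<stdin>", line 6, in <module>
  File "h.py", line 12, in ray
    p=np.array(s['position']);return p+r*(z-p[2])/r[2]
                                                  ~^^^
IndexError: invalid index to scalar variable.
```

```bash
sed -i "s/np.array(s\['rotation'\])/R.from_euler('xyz',s['rotation']).as_matrix()/" h.py
python3 - <<'E'
from h import *
for n in ['top','scene']:
    s=snapshot(n);save(s,n+'0.png');print(n,s['position'],np.round(s['rotation'],2).tolist(),s['K'][0][0])
    if n=='top':
        for t,z in [('caul_bin',0),('dog_bin',0),('stop_bin',0),('stop_fence',0),('stop_front_mid',.043),('stop_rear_mid',.043),('caul_1_mid',.015),('caul_2_mid',.011),('caul_3_mid',.0125),('dog_1_mid',.028),('glue_bottle',0),('masking_tape',0),('pipe_left',.0425),('pipe_mid',.0425),('pipe_right',.0425)]:
            for r in pinpoint(n,t)[:5]: print(t,round(r['confidence'],2),np.round(r['centre']),np.round(ray(s,r['centre'],z),3)[:2])
        np.save('top0.npy',world(s))
print(arm.observe())
E
```

```text
top [0.35053965 0.12783997 1.41910891] [-2.97, 0.0, -1.59] 496.88306326267
caul_bin 0.86 [441. 296.] [ 0.453 -0.209]
dog_bin 0.72 [424. 244.] [ 0.604 -0.169]
stop_bin 0.89 [469. 241.] [ 0.611 -0.3  ]
stop_fence 0.75 [273. 277.] [0.515 0.269]
stop_fence 0.35 [471. 242.] [ 0.608 -0.305]
stop_front_mid 0.66 [430. 200.] [ 0.722 -0.185]
stop_front_mid 0.5 [266. 295.] [0.46  0.283]
caul_1_mid 0.83 [343. 243.] [0.608 0.066]
caul_2_mid 0.3 [316. 270.] [0.53  0.145]
caul_3_mid 0.9 [219. 302.] [0.445 0.419]
dog_1_mid 0.47 [231. 258.] [0.566 0.385]
glue_bottle 0.93 [229. 221.] [0.682 0.397]
masking_tape 0.59 [429. 203.] [ 0.727 -0.191]
pipe_left 0.64 [177. 283.] [0.497 0.532]
pipe_right 0.38 [468. 242.] [ 0.6   -0.285]
scene [0.18116224 0.91253278 0.99808511] [-2.37, 0.0, -2.66] 564.9558023691362
{'time_s': 0.95, 'q': array([1.29200089e+00, 8.68623526e-02, 1.75924542e-01, 1.65979425e+00,
       1.94376340e-05, 1.57080564e+00]), 'joint_velocities': array([-0.0016477 ,  0.00015731,  0.00030781, -0.00027573,  0.00067238,
        0.00143787]), 'effort': array([-3.05004818e-03, -5.20100355e+01,  4.64871061e+01,  1.37342187e-03,
       -2.08209394e-04, -5.98939948e-06]), 'tool_pos': array([0.15135497, 0.52876999, 0.23131748]), 'orientation': array([ 3.14152839e+00, -1.94382325e-05,  2.86278790e+00]), 'ft_force': array([-0.61090753,  0.16561198,  0.6105471 ]), 'moment': array([-0.01675401, -0.0263282 , -0.03484951]), 'gripper_force': 0.0, 'grip_width': 0.9965707075063581}
```

View pics/top0.png

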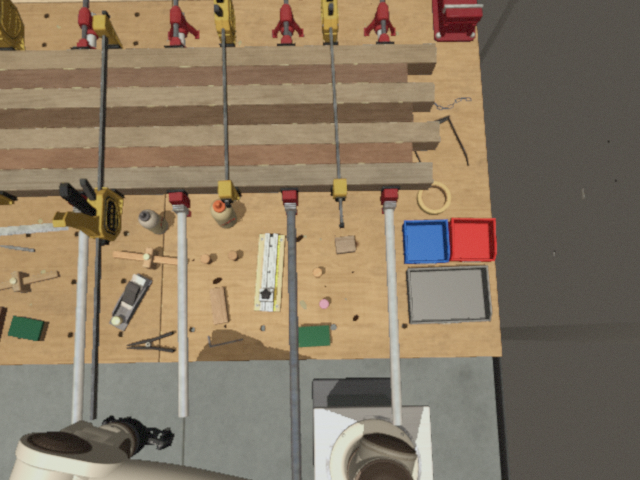

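View pics/scene0.png

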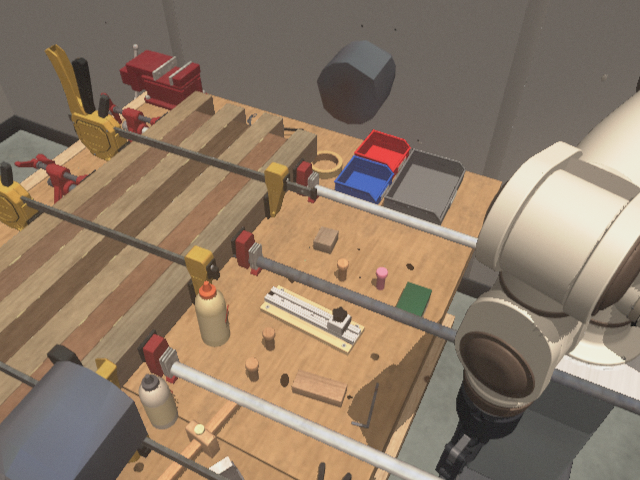

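```bash
python3 - <<'E'
from h import *
im=cv2.imread('pics/top0.png');w=np.load('top0.npy')
c=cv2.resize(im[190:350,180:370],None,fx=4,fy=3.7,interpolation=cv2.INTER_CUBIC)[:600,:800];cv2.imwrite('pics/crop1.png',c)
def rep(n,u0,v0,u1,v1,lo,hi):
    p=w[v0:v1,u0:u1];uv=np.argwhere((p[...,2]>lo)&(p[...,2]<hi));q=p[uv[:,0],uv[:,1]]
    if len(q)<4: print(n,len(q));return
    r=cv2.minAreaRect((q[:,:2]*1000).astype(np.float32))
    print(n,len(q),'mean',q.mean(0).round(3),'zmed',np.median(q[:,2]).round(3),'rect',np.round(r[0]),np.round(r[1]),round(r[2],1))
rep('table',330,290,380,330,-.1,.1)
rep('d1',200,250,215,268,.03,.08);rep('d2',228,248,242,264,.03,.08);rep('d3',311,264,325,280,.03,.08)
rep('pink',316,297,331,311,.03,.08)
rep('caul1',330,232,360,255,.018,.06);rep('caul3',208,283,233,328,.014,.05)
rep('fence',250,230,290,315,.008,.035);rep('track',250,230,290,315,.022,.035);rep('stop',255,230,290,315,.04,.1)
rep('black',255,230,290,315,.065,.1)
rep('cbin',400,262,495,326,.02,.07);rep('dbin',398,218,450,266,.04,.07);rep('sbin',450,215,500,266,.04,.07)
for v in (210,250,290,330):
  for a,b in ((165,200),(280,305),(380,403)):
    l=w[v,a:b];k=(l[:,2]>.035)&(l[:,2]<.09);print(v,l[k].mean(0).round(3),k.sum(),end=' ')
print()
E
```

```text
table 1965 mean [ 0.419  0.037 -0.001] zmed -0.001 rect [419.  37.] [141. 111.] 89.1
d1 73 mean [0.564 0.452 0.054] zmed 0.054 rect [564. 453.] [23. 26.] 4.3
d2 74 mean [0.571 0.376 0.055] zmed 0.055 rect [572. 377.] [26. 23.] 86.9
d3 71 mean [0.521 0.142 0.054] zmed 0.054 rect [521. 142.] [22. 26.] 89.0
pink 73 mean [0.434 0.124 0.054] zmed 0.054 rect [433. 124.] [22. 24.] 88.7
caul1 310 mean [0.603 0.061 0.029] zmed 0.029 rect [604.  61.] [45. 55.] 5.9
caul3 538 mean [0.435 0.419 0.024] zmed 0.024 rect [435. 420.] [100.  42.] 8.4
fence 1787 mean [0.534 0.277 0.019] zmed 0.017 rect [530. 278.] [ 87. 227.] 89.8
track 583 mean [0.54  0.277 0.028] zmed 0.028 rect [529. 278.] [ 57. 220.] 86.6
stop 347 mean [0.496 0.254 0.058] zmed 0.054 rect [524. 260.] [ 83. 236.] 89.6
black 87 mean [0.461 0.282 0.076] zmed 0.076 rect [460. 282.] [27. 29.] 38.8
cbin 933 mean [ 0.465 -0.232  0.04 ] zmed 0.04 rect [ 463. -222.] [173. 228.] 1.1
dbin 294 mean [ 0.629 -0.172  0.05 ] zmed 0.05 rect [ 610. -167.] [112. 124.] 0.6
sbin 320 mean [ 0.627 -0.305  0.049] zmed 0.05 rect [ 601. -298.] [128. 137.] 87.2
210 [0.698 0.523 0.073] 16 210 [0.697 0.214 0.057] 12 210 [ 0.694 -0.061  0.049] 11 250 [0.588 0.517 0.052] 10 250 [0.583 0.211 0.053] 9 250 [ 0.579 -0.064  0.05 ] 10 290 [0.476 0.514 0.051] 10 290 [0.471 0.21  0.052] 10 290 [ 0.467 -0.064  0.051] 9 330 [0.367 0.51  0.052] 10 330 [0.363 0.2   0.047] 16 330 [ 0.358 -0.064  0.051] 9
```

View pics/crop1.png

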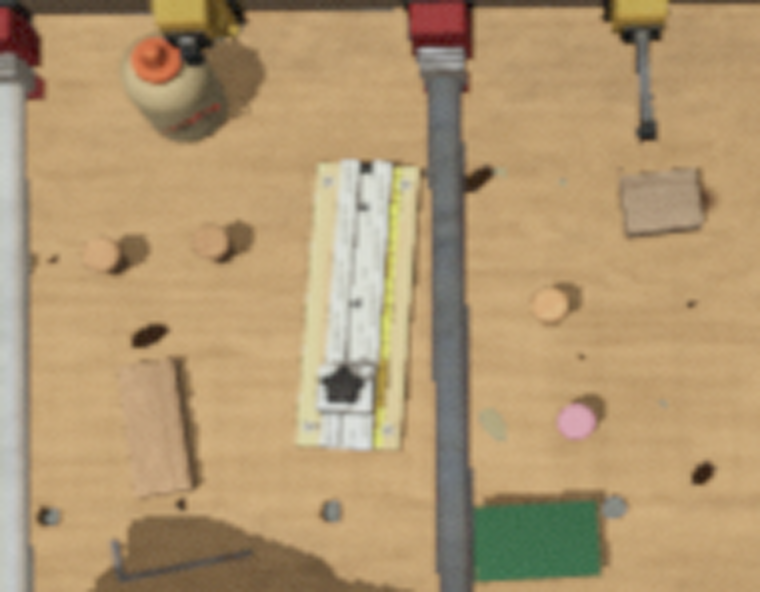

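```bash
python3 - <<'E'
from h import *
im=cv2.imread('pics/top0.png');w=np.load('top0.npy');hsv=cv2.cvtColor(im,cv2.COLOR_BGR2HSV)
# fence/track axis
p=w[225:320,245:286].reshape(-1,3);p=p[(p[:,2]>.024)&(p[:,2]<.034)]
for lo in np.arange(.42,.64,.03):
    q=p[(p[:,0]>lo)&(p[:,0]<lo+.03)];print(round(lo+.015,3),len(q),np.median(q[:,1]).round(4),q[:,1].min().round(3),q[:,1].max().round(3))
print('x',p[:,0].min(),p[:,0].max())
p=w[225:320,255:286].reshape(-1,3);p=p[(p[:,2]>.05)&(p[:,2]<.062)&(p[:,1]>.24)];print('blk',p.min(0),p.max(0),len(p))
u,v=np.meshgrid(np.arange(640),np.arange(480))
for n,m in (('blue',(hsv[...,0]>100)&(hsv[...,0]<125)&(hsv[...,1]>150)),('red',((hsv[...,0]<6)|(hsv[...,0]>174))&(hsv[...,1]>150))):
    m=m&(v>210)&(v<330)&(u>395)&np.isfinite(w[...,2])
    q=w[m];q=q[(q[:,2]>-.01)&(q[:,2]<.06)]
    f=q[q[:,2]<.008];r=q[q[:,2]>.045]
    for t,a in(('floor',f),('rim',r)): print(n,t,len(a),np.percentile(a,2,0).round(3),np.percentile(a,98,0).round(3))
q=w[255:335,400:500].reshape(-1,3);f=q[(q[:,2]<.008)&(q[:,2]>.0012)&(q[:,0]>.38)&(q[:,0]<.53)];r=q[(q[:,2]>.044)&(q[:,2]<.06)]
for t,a in(('floor',f),('rim',r)): print('grey',t,len(a),np.percentile(a,2,0).round(3),np.percentile(a,98,0).round(3))
c=cv2.resize(im[210:335,390:510],None,fx=4.5,fy=4.5);cv2.imwrite('pics/crop2.png',c)
E
```

```text
0.435 72 0.2841 0.255 0.303
0.465 7 0.2636 0.263 0.274
0.495 82 0.2802 0.263 0.298
0.525 88 0.2717 0.26 0.295
0.555 75 0.2697 0.258 0.295
0.585 78 0.2806 0.257 0.292
0.615 85 0.2668 0.255 0.29
0.645 24 0.2765 0.255 0.289
x 0.41873897670540866 0.6376426069767014
blk [0.44188021 0.26336999 0.05036814] [0.47812382 0.30238049 0.06170397] 88
blue floor 1267 [ 0.558 -0.223 -0.004] [ 0.66  -0.122  0.007]
blue rim 147 [ 0.564 -0.225  0.045] [ 0.662 -0.106  0.057]
red floor 1220 [ 0.56  -0.356 -0.004] [ 0.663 -0.258  0.007]
red rim 219 [ 0.568 -0.361  0.045] [ 0.667 -0.238  0.056]
grey floor 2297 [ 0.387 -0.352  0.001] [ 0.524 -0.102  0.007]
grey rim 441 [ 0.398 -0.335  0.044] [ 0.559 -0.11   0.057]
```

```bash
python3 -m jog '[{"rz":7},{"rz":14,"tz":-20},{"rz":21,"tz":-20},{"rz":28,"tz":-20},{"rz":35,"tz":-20},{"rz":42,"tz":-20},{"rz":49,"tz":-20},{"rz":56,"tz":-20}]'; python3 -m jog '[{"rz":7},{"rz":14},{"rz":21},{"rz":28},{"rz":35},{"rz":42},{"rz":49},{"rz":56}]'; python3 -m jog '[{"rz":7},{"rz":14},{"rz":21},{"rz":28},{"rz":35},{"rz":42},{"rz":49},{"rz":52}]'
```

```text
$[0]: bad value
$[0]: bad value
$[0]: bad value
```

View pics/crop2.png

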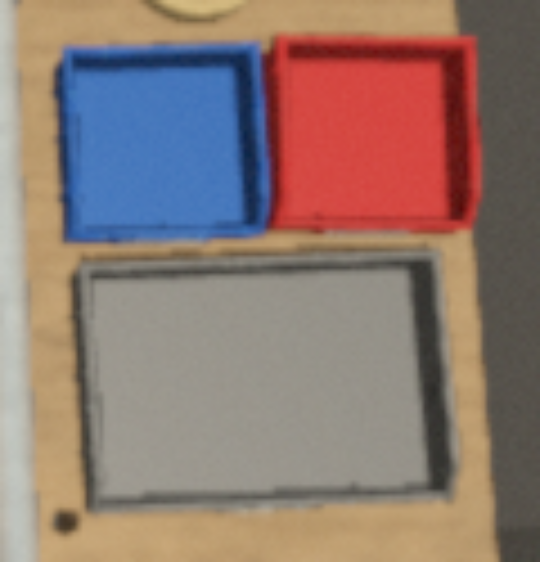

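```bash
python3 -m jog '[{"rx":0,"ry":0,"rz":7,"tx":0,"ty":0,"tz":0,"fingers":0},{"rx":0,"ry":0,"rz":14,"tx":0,"ty":0,"tz":0,"fingers":0},{"rx":0,"ry":0,"rz":21,"tx":0,"ty":0,"tz":0,"fingers":0},{"rx":0,"ry":0,"rz":28,"tx":0,"ty":0,"tz":0,"fingers":0},{"rx":0,"ry":0,"rz":35,"tx":0,"ty":0,"tz":0,"fingers":0},{"rx":0,"ry":0,"rz":42,"tx":0,"ty":0,"tz":0,"fingers":0},{"rx":0,"ry":0,"rz":49,"tx":0,"ty":0,"tz":0,"fingers":0},{"rx":0,"ry":0,"rz":56,"tx":0,"ty":0,"tz":0,"fingers":0}]'
```

```text
time_s: 1.62
tool_pos: [0.1514, 0.5288, 0.2313]
orientation: [3.142, -0.0, 1.879]
ft_force: [0.1, 0.1, 0.2]
grip_width: 1.001
gripper_force: 0.0
```

```bash
cat >> h.py <<'E'
def go(*targets):
    o=arm.observe();p=np.array(o['tool_pos']);r=R.from_euler('xyz',o['orientation'])
    print('t',round(o['time_s'],1),'F',np.round(o['ft_force'],1),'grip',round(float(o['grip_width']),3),round(float(o['gripper_force']),1),'tcp',p.round(4),np.degrees(o['orientation']).round(1))
    for x,y,z,yaw in targets:
        d=r.inv().apply(np.array([x,y,z])-p)*1000
        rz=np.degrees((r.inv()*R.from_euler('xyz',[np.pi,0,np.radians(yaw)])).as_rotvec())
        print((x,y,z,yaw),'t',d.round(1),'rz',rz.round(1))
E
python3 -c "
from h import *
go((.46,.283,.16,52.7))"
```

```text
t 1.6 F [0.1 0.1 0.2] grip 1.001 0.0 tcp [0.1514 0.5288 0.2313] [180.   -0.  107.7]
(0.46, 0.283, 0.16, 52.7) t [-327.9  219.4   71.3] rz [-0. -0. 55.]
```

```bash
python3 -m jog '[{"rx":0,"ry":0,"rz":7,"tx":-34,"ty":23,"tz":0,"fingers":0.25},{"rx":0,"ry":0,"rz":14,"tx":-68,"ty":46,"tz":0,"fingers":0.25},{"rx":0,"ry":0,"rz":21,"tx":-102,"ty":69,"tz":10,"fingers":0.25},{"rx":0,"ry":0,"rz":28,"tx":-136,"ty":92,"tz":20,"fingers":0.25},{"rx":0,"ry":0,"rz":35,"tx":-170,"ty":115,"tz":30,"fingers":0.25},{"rx":0,"ry":0,"rz":42,"tx":-204,"ty":138,"tz":40,"fingers":0.25},{"rx":0,"ry":0,"rz":49,"tx":-238,"ty":160,"tz":50,"fingers":0.25},{"rx":0,"ry":0,"rz":56,"tx":-270,"ty":182,"tz":50,"fingers":0.25}]'
python3 -c "
from h import *
go((.46,.283,.16,-3.5))"
```

```text
time_s: 2.28
tool_pos: [0.4087, 0.3264, 0.1796]
orientation: [-3.141, 0.002, 0.902]
ft_force: [0.2, 1.0, -0.6]
grip_width: 0.748
gripper_force: 0.0
t 2.3 F [ 0.2  1.  -0.6] grip 0.748 0.0 tcp [0.4087 0.3264 0.1796] [-1.80e+02  1.00e-01  5.17e+01]
(0.46, 0.283, 0.16, -3.5) t [-2.2 67.2 19.6] rz [ 0.   0.1 55.2]
```

Then a wrist look from near.

```bash
python3 -m jog '[{"rx":0,"ry":0,"rz":7,"tx":0,"ty":20,"tz":0,"fingers":0.25},{"rx":0,"ry":0,"rz":14,"tx":0,"ty":40,"tz":0,"fingers":0.25},{"rx":0,"ry":0,"rz":21,"tx":-2,"ty":60,"tz":10,"fingers":0.25},{"rx":0,"ry":0,"rz":28,"tx":-2,"ty":67,"tz":20,"fingers":0.25},{"rx":0,"ry":0,"rz":35,"tx":-2,"ty":67,"tz":20,"fingers":0.25},{"rx":0,"ry":0,"rz":42,"tx":-2,"ty":67,"tz":20,"fingers":0.25},{"rx":0,"ry":0,"rz":49,"tx":-2,"ty":67,"tz":20,"fingers":0.25},{"rx":0,"ry":0,"rz":55.2,"tx":-2,"ty":67,"tz":20,"fingers":0.25}]'
python3 - <<'E'
from h import *
s=snapshot('wrist');save(s,'w1.png');w=world(s)
for r in pinpoint('wrist','stop_front_mid')[:3]: print(r['confidence'],r['centre'],ray(s,r['centre'],.043))
p=w.reshape(-1,3);k=(p[:,2]>.05)&(p[:,2]<.062)&(abs(p[:,0]-.46)<.04)&(abs(p[:,1]-.283)<.04)
if k.any(): print('blk',p[k].min(0),p[k].max(0),k.sum(),cv2.minAreaRect((p[k][:,:2]*1000).astype(np.float32)))
print(s['position'])
go((.46,.283,.03,-3.5))
E
```

```text
time_s: 2.95
tool_pos: [0.4921, 0.1934, 0.1613]
orientation: [-3.037, 0.011, 0.319]
ft_force: [0.8, 0.4, -0.4]
grip_width: 0.75
gripper_force: 0.0
0.65 [211.0, 227.1] [0.45682943 0.28600226 0.043     ]
blk [0.43947163 0.26609394 0.05000108] [0.4774188  0.30456098 0.06181424] 1205 ((458.5969543457031, 285.944580078125), (38.144649505615234, 36.22909927368164), 86.3807601928711)
[0.57836831 0.20777509 0.30269225]
t 3.0 F [-0.1  0.8  0.3] grip 0.749 0.0 tcp [0.4923 0.1924 0.1614] [-174.1    0.6   18.2]
(0.46, 0.283, 0.03, -3.5) t [ -0.9 -82.  140.6] rz [-5.8  1.7 21.7]
```

View pics/w1.png

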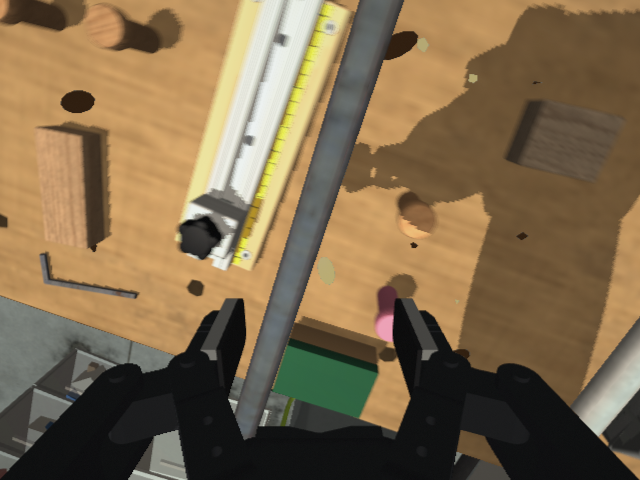

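```bash
python3 -c "
from h import *
o=arm.observe();print(o['q'].round(3),o['joint_velocities'].round(2))"
```

```text
[ 0.317  0.03  -0.022  1.53   0.104  3.141] [ 0.05  0.    0.   -0.01 -0.01 -0.  ]
```

```bash
python3 -c "
from h import *
go((.44,.285,.17,67))"
```

```text
t 3.0 F [-0.1  0.8  0.3] grip 0.749 0.0 tcp [0.4923 0.1924 0.1614] [-174.1    0.6   18.2]
(0.44, 0.285, 0.17, 67) t [ -20.8 -104.6    2.4] rz [ -5.8  -1.9 -48.8]
```

```bash
python3 -m jog '[{"rx":-1,"ry":0,"rz":-6,"tx":-3,"ty":-15,"tz":0,"fingers":0.25},{"rx":-2,"ry":0,"rz":-12,"tx":-6,"ty":-30,"tz":0,"fingers":0.25},{"rx":-3,"ry":-1,"rz":-18,"tx":-9,"ty":-45,"tz":0,"fingers":0.25},{"rx":-4,"ry":-1,"rz":-24,"tx":-12,"ty":-60,"tz":0,"fingers":0.25},{"rx":-5,"ry":-1,"rz":-30,"tx":-15,"ty":-75,"tz":0,"fingers":0.25},{"rx":-5,"ry":-2,"rz":-36,"tx":-18,"ty":-90,"tz":0,"fingers":0.25},{"rx":-6,"ry":-2,"rz":-43,"tx":-20,"ty":-104,"tz":2,"fingers":0.25},{"rx":-5.8,"ry":-1.9,"rz":-48.8,"tx":-20.8,"ty":-104.6,"tz":2.4,"fingers":0.25}]'
python3 -m jog '[{"rx":0,"ry":0,"rz":-7,"tx":0,"ty":0,"tz":0,"fingers":0.25},{"rx":0,"ry":0,"rz":-14,"tx":0,"ty":0,"tz":0,"fingers":0.25},{"rx":0,"ry":0,"rz":-21,"tx":0,"ty":0,"tz":0,"fingers":0.25},{"rx":0,"ry":0,"rz":-28,"tx":0,"ty":0,"tz":0,"fingers":0.25},{"rx":0,"ry":0,"rz":-35,"tx":0,"ty":0,"tz":0,"fingers":0.25},{"rx":0,"ry":0,"rz":-42,"tx":0,"ty":0,"tz":0,"fingers":0.25},{"rx":0,"ry":0,"rz":-49,"tx":0,"ty":0,"tz":0,"fingers":0.25},{"rx":0,"ry":0,"rz":-55,"tx":0,"ty":0,"tz":0,"fingers":0.25}]'
python3 -c "
from h import *
go((.458,.2855,.15,176.5))"
```

```text
time_s: 3.72
tool_pos: [0.438, 0.2894, 0.17]
orientation: [3.141, -0.001, 1.183]
ft_force: [-0.5, -0.2, 0.1]
grip_width: 0.749
gripper_force: 0.0
time_s: 4.38
tool_pos: [0.4389, 0.2874, 0.1701]
orientation: [3.141, -0.001, 2.141]
ft_force: [-0.2, -0.7, -0.7]
grip_width: 0.748
gripper_force: 0.0
t 4.4 F [-0.2 -0.7 -0.7] grip 0.748 0.0 tcp [0.4389 0.2874 0.1701] [179.9  -0.  122.7]
(0.458, 0.2855, 0.15, 176.5) t [-11.9  15.   20.1] rz [  0.1  -0.  -53.8]
```

```bash
python3 -m jog '[{"rx":0,"ry":0,"rz":-7,"tx":-2,"ty":2,"tz":3,"fingers":0.25},{"rx":0,"ry":0,"rz":-14,"tx":-4,"ty":4,"tz":6,"fingers":0.25},{"rx":0,"ry":0,"rz":-21,"tx":-6,"ty":6,"tz":9,"fingers":0.25},{"rx":0,"ry":0,"rz":-28,"tx":-8,"ty":8,"tz":12,"fingers":0.25},{"rx":0,"ry":0,"rz":-35,"tx":-10,"ty":10,"tz":15,"fingers":0.25},{"rx":0,"ry":0,"rz":-42,"tx":-11,"ty":13,"tz":18,"fingers":0.25},{"rx":0,"ry":0,"rz":-49,"tx":-12,"ty":15,"tz":20,"fingers":0.25},{"rx":0,"ry":0,"rz":-53.8,"tx":-12,"ty":15,"tz":20,"fingers":0.25}]'
python3 - <<'E'
from h import *
s=snapshot('wrist');save(s,'w2.png');w=world(s)
p=w.reshape(-1,3);k=(p[:,2]>.05)&(p[:,2]<.062)&(abs(p[:,0]-.46)<.04)&(abs(p[:,1]-.283)<.04)
if k.any(): print('blk',p[k].min(0),p[k].max(0),k.sum(),cv2.minAreaRect((p[k][:,:2]*1000).astype(np.float32)))
for y0 in (.49,.52,.55,.58):
    k=(p[:,2]>.024)&(p[:,2]<.033)&(abs(p[:,0]-y0)<.01)&(abs(p[:,1]-.283)<.05)
    if k.any(): print(y0,p[k][:,1].min().round(4),p[k][:,1].max().round(4))
print(s['position'])
go((.459,.2845,.028,176.5))
E
```

```text
time_s: 5.05
tool_pos: [0.4581, 0.2852, 0.1495]
orientation: [3.141, -0.0, 3.08]
ft_force: [-0.2, 0.3, 0.6]
grip_width: 0.751
gripper_force: 0.0
blk [0.4390399  0.26580004 0.05002015] [0.47659699 0.30556667 0.06137242] 1348 ((457.88995361328125, 285.8576354980469), (37.74036407470703, 35.60429382324219), 85.59205627441406)
0.49 0.2652 0.3014
0.52 0.2631 0.2997
0.55 0.2614 0.2975
0.58 0.2591 0.2953
[0.37284761 0.2916778  0.29261618]
t 5.1 F [-0.8  1.2  0.3] grip 0.75 0.0 tcp [0.458  0.2852 0.1497] [180.    0.  176.7]
(0.459, 0.2845, 0.028, 176.5) t [ -1.   -0.7 121.7] rz [0.  0.  0.2]
```

View pics/w2.png

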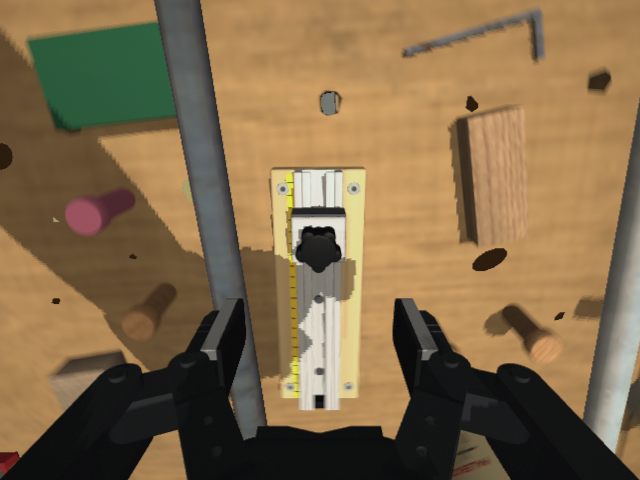

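```bash
python3 -m jog '[{"rx":0,"ry":0,"rz":0.7,"tx":0,"ty":0,"tz":30,"fingers":0.25},{"rx":0,"ry":0,"rz":0.7,"tx":0,"ty":0,"tz":60,"fingers":0.25},{"rx":0,"ry":0,"rz":0.7,"tx":0,"ty":0,"tz":90,"fingers":0.25},{"rx":0,"ry":0,"rz":0.7,"tx":0,"ty":0,"tz":112,"fingers":0.25},{"rx":0,"ry":0,"rz":0.7,"tx":0,"ty":0,"tz":120,"fingers":0.25},{"rx":0,"ry":0,"rz":0.7,"tx":0,"ty":0,"tz":120,"fingers":0.25},{"rx":0,"ry":0,"rz":0.7,"tx":0,"ty":0,"tz":120,"fingers":0.8},{"rx":0,"ry":0,"rz":0.7,"tx":0,"ty":0,"tz":120,"fingers":0.8}]'
python3 -m jog '[{"rx":0,"ry":0,"rz":0,"tx":0,"ty":0,"tz":0,"fingers":0.8},{"rx":0,"ry":0,"rz":0,"tx":0,"ty":0,"tz":0,"fingers":0.8},{"rx":0,"ry":0,"rz":0,"tx":0,"ty":0,"tz":0,"fingers":0.8},{"rx":0,"ry":0,"rz":0,"tx":0,"ty":0,"tz":0,"fingers":0.8},{"rx":0,"ry":0,"rz":0,"tx":0,"ty":0,"tz":0,"fingers":0.8},{"rx":0,"ry":0,"rz":0,"tx":0,"ty":0,"tz":0,"fingers":0.8},{"rx":0,"ry":0,"rz":0,"tx":0,"ty":0,"tz":0,"fingers":0.8},{"rx":0,"ry":0,"rz":0,"tx":0,"ty":0,"tz":0,"fingers":0.8}]'
```

```text
time_s: 5.77
tool_pos: [0.4592, 0.2855, 0.032]
orientation: [3.139, 0.002, 3.06]
ft_force: [0.3, -0.5, -0.7]
grip_width: 0.478
gripper_force: 0.0
time_s: 6.43
tool_pos: [0.4594, 0.2855, 0.0322]
orientation: [3.138, 0.003, 3.06]
ft_force: [-1.4, 0.8, 6.5]
grip_width: 0.435
gripper_force: 61.4
```

```bash
python3 -m jog '[{"rx":0,"ry":0,"rz":0,"tx":8,"ty":0,"tz":0,"fingers":0.8},{"rx":0,"ry":0,"rz":0,"tx":20,"ty":0,"tz":0,"fingers":0.8},{"rx":0,"ry":0,"rz":0,"tx":32,"ty":0,"tz":0,"fingers":0.8},{"rx":0,"ry":0,"rz":0,"tx":44,"ty":-0.5,"tz":0,"fingers":0.8},{"rx":0,"ry":0,"rz":0,"tx":56,"ty":-1,"tz":0,"fingers":0.8},{"rx":0,"ry":0,"rz":0,"tx":68,"ty":-1,"tz":0,"fingers":0.8},{"rx":0,"ry":0,"rz":0,"tx":80,"ty":-1,"tz":0,"fingers":0.8},{"rx":0,"ry":0,"rz":0,"tx":84,"ty":-1,"tz":0,"fingers":0.8}]'
python3 - <<'E'
from h import *
s=snapshot('wrist');save(s,'w3.png');w=world(s)
p=w.reshape(-1,3);k=(p[:,2]>.065)&(p[:,2]<.09)&(abs(p[:,0]-.38)<.06)&(abs(p[:,1]-.29)<.02)
print('knob',p[k].mean(0) if k.any() else 0,k.sum())
go((.37,.29,.2,180))
E
```

```text
time_s: 7.1
tool_pos: [0.3728, 0.2905, 0.0301]
orientation: [3.141, -0.001, 3.061]
ft_force: [0.3, 0.5, -2.3]
grip_width: 0.434
gripper_force: 60.3
knob [0.36851593 0.2889004  0.07447371] 6783
t 7.2 F [-0.6  0.9 -1.6] grip 0.433 60.3 tcp [0.3729 0.2906 0.03  ] [180.   -0.  175.4]
(0.37, 0.29, 0.2, 180) t [   3.    -0.7 -170. ] rz [ 0.  -0.  -4.6]
```

View pics/w3.png

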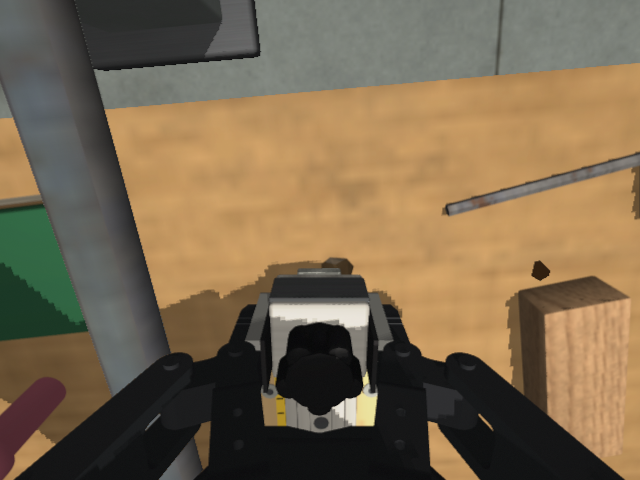

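```bash
python3 -m jog '[{"rx":0,"ry":0,"rz":0,"tx":0,"ty":0,"tz":-12,"fingers":0.8},{"rx":0,"ry":0,"rz":0,"tx":0,"ty":0,"tz":-35,"fingers":0.8},{"rx":0,"ry":0,"rz":0,"tx":0,"ty":0,"tz":-60,"fingers":0.8},{"rx":0,"ry":0,"rz":0,"tx":0,"ty":0,"tz":-90,"fingers":0.8},{"rx":0,"ry":0,"rz":-1,"tx":0,"ty":-15,"tz":-120,"fingers":0.8},{"rx":0,"ry":0,"rz":-2,"tx":-10,"ty":-40,"tz":-130,"fingers":0.8},{"rx":0,"ry":0,"rz":-3,"tx":-20,"ty":-70,"tz":-130,"fingers":0.8},{"rx":0,"ry":0,"rz":-4.6,"tx":-30,"ty":-100,"tz":-130,"fingers":0.8}]'
python3 -c "
from h import *
go((.603,-.298,.16,180))"
```

```text
time_s: 7.82
tool_pos: [0.3972, 0.1876, 0.1619]
orientation: [3.14, 0.003, -3.141]
ft_force: [0.6, 0.7, -1.3]
grip_width: 0.431
gripper_force: 60.5
t 7.8 F [ 0.6  0.7 -1.3] grip 0.431 60.5 tcp [0.3972 0.1876 0.1619] [ 1.799e+02  1.000e-01 -1.800e+02]
(0.603, -0.298, 0.16, 180) t [-205.5 -485.8    1.4] rz [0.1 0.1 0. ]
```

```bash
python3 -m jog '[{"rx":0,"ry":0,"rz":0,"tx":-10,"ty":-24,"tz":0,"fingers":0.8},{"rx":0,"ry":0,"rz":0,"tx":-23,"ty":-55,"tz":0,"fingers":0.8},{"rx":0,"ry":0,"rz":0,"tx":-36,"ty":-87,"tz":0,"fingers":0.8},{"rx":0,"ry":0,"rz":0,"tx":-50,"ty":-119,"tz":0,"fingers":0.8},{"rx":0,"ry":0,"rz":0,"tx":-64,"ty":-151,"tz":0,"fingers":0.8},{"rx":0,"ry":0,"rz":0,"tx":-78,"ty":-183,"tz":0,"fingers":0.8},{"rx":0,"ry":0,"rz":0,"tx":-92,"ty":-215,"tz":0,"fingers":0.8},{"rx":0,"ry":0,"rz":0,"tx":-105,"ty":-247,"tz":0,"fingers":0.8}]'
python3 -m jog '[{"rx":0,"ry":0,"rz":0,"tx":-13,"ty":-32,"tz":0,"fingers":0.8},{"rx":0,"ry":0,"rz":0,"tx":-27,"ty":-64,"tz":0,"fingers":0.8},{"rx":0,"ry":0,"rz":0,"tx":-41,"ty":-96,"tz":0,"fingers":0.8},{"rx":0,"ry":0,"rz":0,"tx":-55,"ty":-128,"tz":0,"fingers":0.8},{"rx":0,"ry":0,"rz":0,"tx":-69,"ty":-160,"tz":0,"fingers":0.8},{"rx":0,"ry":0,"rz":0,"tx":-83,"ty":-192,"tz":0,"fingers":0.8},{"rx":0,"ry":0,"rz":0,"tx":-95,"ty":-220,"tz":0,"fingers":0.8},{"rx":0,"ry":0,"rz":0,"tx":-100,"ty":-238,"tz":0,"fingers":0.8}]'
python3 - <<'E'
from h import *
s=snapshot('wrist');save(s,'w4.png')
for t in ('caul_bin','dog_bin','stop_bin'):
    for r in pinpoint('wrist',t)[:2]: print(t,r['confidence'],np.round(r['centre']),ray(s,r['centre'],0).round(3))
im=s['pixels'].astype(int);w=world(s)
for n,m in (('red',(im[...,0]>120)&(im[...,1]<90)&(im[...,2]<90)),('blue',(im[...,2]>120)&(im[...,0]<90))):
    q=w[m];q=q[np.isfinite(q[:,2])]
    for lo,hi in((.044,.056),(-.005,.009)):
        a=q[(q[:,2]>lo)&(q[:,2]<hi)]
        if len(a)>20: print(n,lo,len(a),np.percentile(a,1,0).round(3),np.percentile(a,99,0).round(3))
go((.603,-.298,.026,180))
E
```

```text
time_s: 8.48
tool_pos: [0.5018, -0.061, 0.1605]
orientation: [3.141, 0.001, 3.14]
ft_force: [0.8, 0.4, -0.8]
grip_width: 0.435
gripper_force: 60.4
time_s: 9.15
tool_pos: [0.6015, -0.3003, 0.159]
orientation: [3.141, 0.0, 3.139]
ft_force: [0.8, 0.0, -1.8]
grip_width: 0.429
gripper_force: 60.4
caul_bin 0.97 [425.  15.] [ 0.452 -0.221  0.   ]
caul_bin 0.24 [317. 320.] [ 0.708 -0.301  0.   ]
dog_bin 0.96 [476. 212.] [ 0.601 -0.163  0.   ]
red 0.044 2147 [ 0.559 -0.359  0.044] [ 0.662 -0.235  0.054]
red -0.005 14355 [ 0.556 -0.353  0.002] [ 0.659 -0.241  0.007]
blue 0.044 3220 [ 0.559 -0.227  0.044] [ 0.662 -0.107  0.054]
blue -0.005 12997 [ 0.553 -0.206  0.002] [ 0.657 -0.11   0.006]
t 9.3 F [-0.3  0.4 -1.9] grip 0.438 60.5 tcp [ 0.6006 -0.2975  0.1593] [179.9  -0.  179.9]
(0.603, -0.298, 0.026, 180) t [ -2.5  -0.7 133.3] rz [ 0.1 -0.  -0.1]
```

View pics/w4.png

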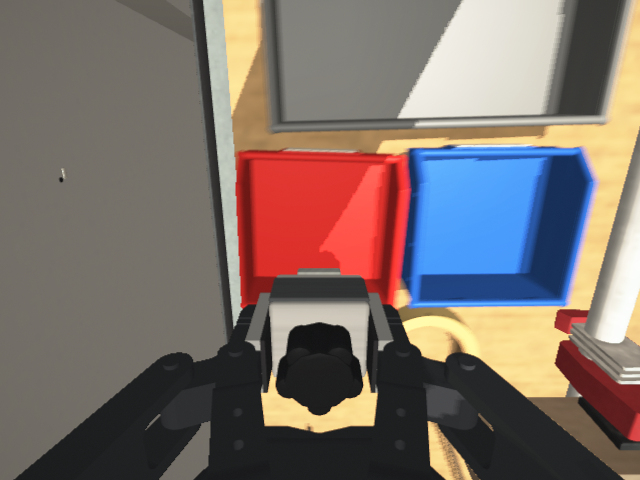

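```bash
python3 -m jog '[{"rx":0,"ry":0,"rz":0,"tx":-2,"ty":0,"tz":25,"fingers":0.8},{"rx":0,"ry":0,"rz":0,"tx":-4,"ty":0,"tz":55,"fingers":0.8},{"rx":0,"ry":0,"rz":0,"tx":-4,"ty":0,"tz":85,"fingers":0.8},{"rx":0,"ry":0,"rz":0,"tx":-4,"ty":0,"tz":110,"fingers":0.8},{"rx":0,"ry":0,"rz":0,"tx":-4,"ty":0,"tz":125,"fingers":0.8},{"rx":0,"ry":0,"rz":0,"tx":-4,"ty":0,"tz":135,"fingers":0.8},{"rx":0,"ry":0,"rz":0,"tx":-4,"ty":0,"tz":137,"fingers":0.8},{"rx":0,"ry":0,"rz":0,"tx":-4,"ty":0,"tz":137,"fingers":0.8}]'
python3 -m jog '[{"rx":0,"ry":0,"rz":0,"tx":0,"ty":0,"tz":0,"fingers":0.4},{"rx":0,"ry":0,"rz":0,"tx":0,"ty":0,"tz":0,"fingers":0.4},{"rx":0,"ry":0,"rz":0,"tx":0,"ty":0,"tz":0,"fingers":0.4},{"rx":0,"ry":0,"rz":0,"tx":0,"ty":0,"tz":0,"fingers":0.4},{"rx":0,"ry":0,"rz":0,"tx":0,"ty":0,"tz":0,"fingers":0.4},{"rx":0,"ry":0,"rz":0,"tx":0,"ty":0,"tz":0,"fingers":0.4},{"rx":0,"ry":0,"rz":0,"tx":0,"ty":0,"tz":-15,"fingers":0.4},{"rx":0,"ry":0,"rz":0,"tx":0,"ty":0,"tz":-40,"fingers":0.4}]'
python3 -m jog '[{"rx":0,"ry":0,"rz":0,"tx":0,"ty":0,"tz":-30,"fingers":0.4},{"rx":0,"ry":0,"rz":0,"tx":0,"ty":0,"tz":-70,"fingers":0.4},{"rx":0,"ry":0,"rz":0,"tx":0,"ty":0,"tz":-100,"fingers":0.4},{"rx":0,"ry":0,"rz":0,"tx":0,"ty":30,"tz":-105,"fingers":0.5},{"rx":0,"ry":0,"rz":0,"tx":0,"ty":60,"tz":-105,"fingers":0.5},{"rx":0,"ry":0,"rz":0,"tx":10,"ty":95,"tz":-105,"fingers":0.5},{"rx":0,"ry":0,"rz":0,"tx":20,"ty":130,"tz":-105,"fingers":0.5},{"rx":0,"ry":0,"rz":0,"tx":30,"ty":170,"tz":-105,"fingers":0.5}]'
python3 - <<'E'
from h import *
s=snapshot('top');w=world(s);np.save('top1.npy',w);save(s,'top1.png')
p=w[215:265,450:500].reshape(-1,3);k=(p[:,0]>.565)&(p[:,0]<.65)&(p[:,1]>-.345)&(p[:,1]<-.255)&(p[:,2]>.012);print('stop in red',k.sum(),p[k].min(0),p[k].max(0))
def c(n,x,y,lo,r=.05):
    q=w.reshape(-1,3);k=(np.hypot(q[:,0]-x,q[:,1]-y)<r)&(q[:,2]>lo)&(q[:,2]<.08);print(n,k.sum(),q[k].mean(0).round(3),np.round(cv2.minAreaRect((q[k][:,:2]*1000).astype(np.float32)),1) if 0 else '')
c('d1',.564,.453,.04,.03);c('d2',.571,.376,.04,.03);c('d3',.521,.142,.04,.03);c('caul1',.603,.061,.02);c('caul3',.435,.42,.018,.07)
go((.521,.142,.16,180))
E
```

```text
time_s: 10.02
tool_pos: [0.6047, -0.2962, 0.0229]
orientation: [3.14, 0.0, 3.141]
ft_force: [-0.2, 0.7, -0.9]
grip_width: 0.432
gripper_force: 60.5
time_s: 10.68
tool_pos: [0.6031, -0.2961, 0.0598]
orientation: [3.138, -0.004, 3.14]
ft_force: [0.7, -0.1, -0.5]
grip_width: 0.601
gripper_force: 0.0
time_s: 11.35
tool_pos: [0.5743, -0.1261, 0.1675]
orientation: [3.141, 0.0, 3.139]
ft_force: [0.5, 0.2, 0.8]
grip_width: 0.497
gripper_force: 0.0Traceback (most recent call last):
  File "<stdin>", line 3, in <module>
    return umr_minimum(a, axis, None, out, keepdims, initial, where)
ValueError: zero-size array to reduction operation minimum which has no identity
```

```bash
cat > c.py <<'E'
from h import *
def c(w,n,x,y,lo,r=.05,hi=.08):
    q=w.reshape(-1,3);k=(np.hypot(q[:,0]-x,q[:,1]-y)<r)&(q[:,2]>lo)&(q[:,2]<hi)
    print(n,k.sum(),q[k].mean(0).round(4) if k.any() else '', np.round(q[k].max(0)-q[k].min(0),3) if k.any() else '')
E
python3 - <<'E'
from c import *
w=np.load('top1.npy')
c(w,'d1',.564,.453,.04,.03);c(w,'d2',.571,.376,.04,.03);c(w,'d3',.521,.142,.04,.03);c(w,'caul1',.603,.061,.02);c(w,'caul3',.435,.42,.018,.07)
go((.521,.142,.16,180))
E
```

```text
d1 74 [0.5638 0.452  0.0541] [0.023 0.025 0.016]
d2 74 [0.5716 0.3759 0.0543] [0.025 0.025 0.016]
d3 71 [0.5206 0.1417 0.0538] [0.026 0.022 0.015]
caul1 309 [0.603  0.0613 0.0291] [0.05  0.056 0.017]
caul3 507 [0.4352 0.4191 0.0241] [0.1   0.052 0.014]
t 11.4 F [5.  3.5 1.7] grip 0.499 0.0 tcp [ 0.5728 -0.1198  0.1682] [ 179.8   -0.  -179.9]
(0.521, 0.142, 0.16, 180) t [ 51.5 261.9   9.2] rz [ 0.2 -0.   0.1]
```

View pics/top1.png

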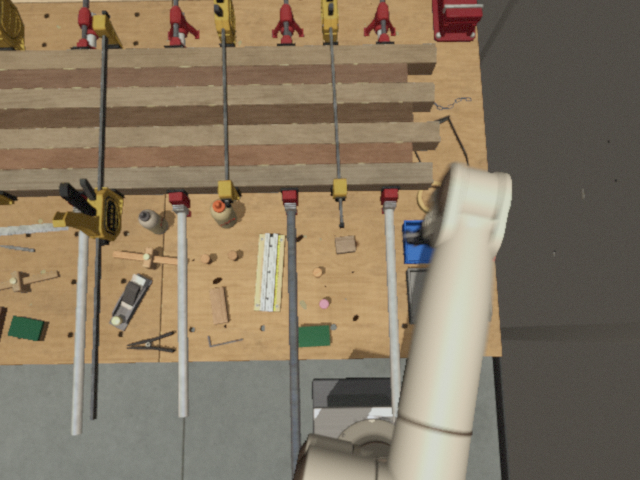

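```bash
python3 -m jog '[{"rx":0,"ry":0,"rz":0,"tx":7,"ty":35,"tz":0,"fingers":0.45},{"rx":0,"ry":0,"rz":0,"tx":14,"ty":72,"tz":0,"fingers":0.45},{"rx":0,"ry":0,"rz":0,"tx":21,"ty":109,"tz":0,"fingers":0.45},{"rx":0,"ry":0,"rz":0,"tx":28,"ty":146,"tz":0,"fingers":0.45},{"rx":0,"ry":0,"rz":0,"tx":35,"ty":183,"tz":0,"fingers":0.45},{"rx":0,"ry":0,"rz":0,"tx":42,"ty":220,"tz":10,"fingers":0.45},{"rx":0,"ry":0,"rz":0,"tx":50,"ty":255,"tz":25,"fingers":0.45},{"rx":0,"ry":0,"rz":0,"tx":54,"ty":263,"tz":45,"fingers":0.45}]'
python3 - <<'E'
from c import *
s=snapshot('wrist');w=world(s)
c(w,'d3',.519,.143,.044,.03,.066)
go((.519,.143,.034,180))
E
```

```text
time_s: 12.07
tool_pos: [0.5209, 0.1405, 0.1238]
orientation: [3.139, 0.003, -3.14]
ft_force: [-0.1, -0.6, -0.2]
grip_width: 0.55
gripper_force: 0.0
d3 1396 [0.5166 0.1441 0.0552] [0.026 0.026 0.014]
t 12.1 F [ 2.1  0.7 -2.4] grip 0.551 0.0 tcp [0.5189 0.1395 0.1188] [ 179.9   -0.2 -179.8]
(0.519, 0.143, 0.034, 180) t [-0.4  3.4 84.8] rz [ 0.1 -0.2  0.2]
```

```bash
python3 -m jog '[{"rx":0,"ry":0,"rz":0,"tx":2,"ty":4.5,"tz":5,"fingers":0.45},{"rx":0,"ry":0,"rz":0,"tx":2,"ty":4.5,"tz":30,"fingers":0.45},{"rx":0,"ry":0,"rz":0,"tx":2,"ty":4.5,"tz":60,"fingers":0.45},{"rx":0,"ry":0,"rz":0,"tx":2,"ty":4.5,"tz":80,"fingers":0.45},{"rx":0,"ry":0,"rz":0,"tx":2,"ty":4.5,"tz":86,"fingers":0.45},{"rx":0,"ry":0,"rz":0,"tx":2,"ty":4.5,"tz":86,"fingers":0.9},{"rx":0,"ry":0,"rz":0,"tx":2,"ty":4.5,"tz":86,"fingers":0.9},{"rx":0,"ry":0,"rz":0,"tx":2,"ty":4.5,"tz":86,"fingers":0.9}]'
python3 -m jog '[{"rx":0,"ry":0,"rz":0,"tx":0,"ty":0,"tz":0,"fingers":0.9},{"rx":0,"ry":0,"rz":0,"tx":0,"ty":0,"tz":0,"fingers":0.9},{"rx":0,"ry":0,"rz":0,"tx":0,"ty":0,"tz":0,"fingers":0.9},{"rx":0,"ry":0,"rz":0,"tx":0,"ty":0,"tz":-12,"fingers":0.9},{"rx":0,"ry":0,"rz":0,"tx":0,"ty":0,"tz":-40,"fingers":0.9},{"rx":0,"ry":0,"rz":0,"tx":0,"ty":0,"tz":-70,"fingers":0.9},{"rx":0,"ry":0,"rz":0,"tx":0,"ty":0,"tz":-100,"fingers":0.9},{"rx":0,"ry":0,"rz":0,"tx":0,"ty":0,"tz":-120,"fingers":0.9}]'
python3 -c "
from h import *
go((.632,-.167,.15,180))"
```

```text
time_s: 12.78
tool_pos: [0.5204, 0.1407, 0.0389]
orientation: [3.14, 0.003, 3.14]
ft_force: [-0.3, 0.2, 0.6]
grip_width: 0.27
gripper_force: 58.7
time_s: 13.45
tool_pos: [0.5195, 0.1409, 0.1609]
orientation: [3.14, 0.003, 3.141]
ft_force: [1.1, 0.8, 0.5]
grip_width: 0.275
gripper_force: 59.1
t 13.4 F [1.1 0.8 0.5] grip 0.275 59.1 tcp [0.5195 0.1409 0.1609] [179.9   0.2 179.9]
(0.632, -0.167, 0.15, 180) t [-112.8 -307.8   10.6] rz [ 0.1  0.2 -0.1]
```

```bash
python3 -m jog '[{"rx":0,"ry":0,"rz":0,"tx":-12,"ty":-33,"tz":0,"fingers":0.9},{"rx":0,"ry":0,"rz":0,"tx":-25,"ty":-68,"tz":0,"fingers":0.9},{"rx":0,"ry":0,"rz":0,"tx":-38,"ty":-103,"tz":0,"fingers":0.9},{"rx":0,"ry":0,"rz":0,"tx":-51,"ty":-138,"tz":0,"fingers":0.9},{"rx":0,"ry":0,"rz":0,"tx":-64,"ty":-173,"tz":0,"fingers":0.9},{"rx":0,"ry":0,"rz":0,"tx":-77,"ty":-208,"tz":0,"fingers":0.9},{"rx":0,"ry":0,"rz":0,"tx":-90,"ty":-243,"tz":0,"fingers":0.9},{"rx":0,"ry":0,"rz":0,"tx":-102,"ty":-276,"tz":0,"fingers":0.9}]'
python3 -m jog '[{"rx":0,"ry":0,"rz":0,"tx":-6,"ty":-18,"tz":0,"fingers":0.9},{"rx":0,"ry":0,"rz":0,"tx":-10,"ty":-30,"tz":0,"fingers":0.9},{"rx":0,"ry":0,"rz":0,"tx":-10,"ty":-30,"tz":0,"fingers":0.9},{"rx":0,"ry":0,"rz":0,"tx":-10,"ty":-30,"tz":25,"fingers":0.9},{"rx":0,"ry":0,"rz":0,"tx":-10,"ty":-30,"tz":55,"fingers":0.9},{"rx":0,"ry":0,"rz":0,"tx":-10,"ty":-30,"tz":75,"fingers":0.9},{"rx":0,"ry":0,"rz":0,"tx":-10,"ty":-30,"tz":80,"fingers":0.9},{"rx":0,"ry":0,"rz":0,"tx":-10,"ty":-30,"tz":80,"fingers":0.9}]'
python3 -c "
from h import *
go((.632,-.167,.044,180))"
```

```text
time_s: 14.12
tool_pos: [0.6212, -0.1375, 0.1575]
orientation: [3.141, 0.001, 3.14]
ft_force: [-0.7, 1.1, 0.5]
grip_width: 0.269
gripper_force: 59.1
time_s: 14.78
tool_pos: [0.6298, -0.164, 0.0756]
orientation: [3.14, -0.002, 3.142]
ft_force: [0.3, 1.7, 0.9]
grip_width: 0.268
gripper_force: 59.1
t 14.8 F [0.3 1.7 0.9] grip 0.268 59.1 tcp [ 0.6298 -0.164   0.0756] [ 1.799e+02 -1.000e-01  1.800e+02]
(0.632, -0.167, 0.044, 180) t [-2.3 -3.1 31.5] rz [ 0.1 -0.1 -0. ]
```

```bash
python3 -m jog '[{"rx":0,"ry":0,"rz":0,"tx":-2,"ty":-1,"tz":15,"fingers":0.9},{"rx":0,"ry":0,"rz":0,"tx":-2,"ty":-2,"tz":25,"fingers":0.9},{"rx":0,"ry":0,"rz":0,"tx":-2,"ty":-2,"tz":31,"fingers":0.9},{"rx":0,"ry":0,"rz":0,"tx":-2,"ty":-2,"tz":31,"fingers":0.9},{"rx":0,"ry":0,"rz":0,"tx":-2,"ty":-2,"tz":31,"fingers":0.5},{"rx":0,"ry":0,"rz":0,"tx":-2,"ty":-2,"tz":31,"fingers":0.5},{"rx":0,"ry":0,"rz":0,"tx":-2,"ty":-2,"tz":31,"fingers":0.5},{"rx":0,"ry":0,"rz":0,"tx":-2,"ty":-2,"tz":31,"fingers":0.5}]'
python3 -m jog '[{"rx":0,"ry":0,"rz":0,"tx":0,"ty":0,"tz":0,"fingers":0.5},{"rx":0,"ry":0,"rz":0,"tx":0,"ty":0,"tz":-15,"fingers":0.5},{"rx":0,"ry":0,"rz":0,"tx":0,"ty":0,"tz":-40,"fingers":0.5},{"rx":0,"ry":0,"rz":0,"tx":0,"ty":0,"tz":-70,"fingers":0.5},{"rx":0,"ry":0,"rz":0,"tx":0,"ty":0,"tz":-100,"fingers":0.5},{"rx":0,"ry":0,"rz":0,"tx":2,"ty":25,"tz":-115,"fingers":0.5},{"rx":0,"ry":0,"rz":0,"tx":5,"ty":60,"tz":-115,"fingers":0.5},{"rx":0,"ry":0,"rz":0,"tx":9,"ty":95,"tz":-115,"fingers":0.5}]'
python3 - <<'E'
from c import *
s=snapshot('wrist');save(s,'w5.png')
go((.569,.378,.16,180))
E
```

```text
time_s: 15.45
tool_pos: [0.6332, -0.1674, 0.0464]
orientation: [3.141, 0.001, 3.14]
ft_force: [-0.0, -0.2, -1.1]
grip_width: 0.498
gripper_force: 0.0
time_s: 16.12
tool_pos: [0.6245, -0.0722, 0.1624]
orientation: [3.141, 0.003, 3.138]
ft_force: [0.5, 0.8, -1.0]
grip_width: 0.497
gripper_force: 0.0
t 16.2 F [ 2.7  4.2 -0.1] grip 0.498 0.0 tcp [ 0.6235 -0.0662  0.1619] [ 1.798e+02  1.000e-01 -1.799e+02]
(0.569, 0.378, 0.16, 180) t [ 54.1 444.2   3.3] rz [0.2 0.1 0.1]
```

View pics/w5.png

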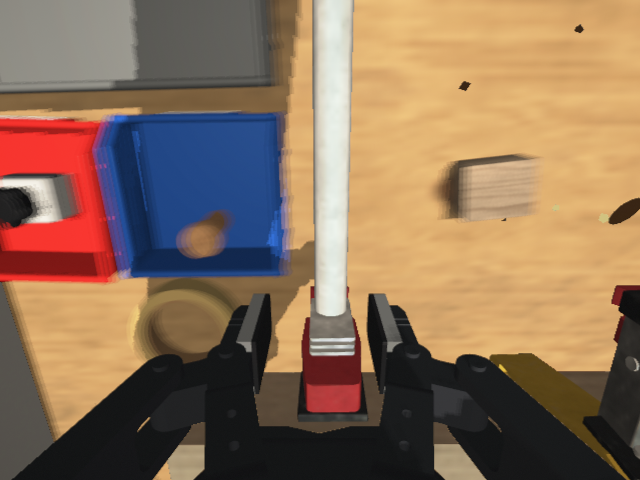

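```bash
python3 -m jog '[{"rx":0,"ry":0,"rz":0,"tx":4,"ty":30,"tz":0,"fingers":0.45},{"rx":0,"ry":0,"rz":0,"tx":8,"ty":66,"tz":0,"fingers":0.45},{"rx":0,"ry":0,"rz":0,"tx":12,"ty":102,"tz":0,"fingers":0.45},{"rx":0,"ry":0,"rz":0,"tx":16,"ty":138,"tz":0,"fingers":0.45},{"rx":0,"ry":0,"rz":0,"tx":20,"ty":174,"tz":0,"fingers":0.45},{"rx":0,"ry":0,"rz":0,"tx":24,"ty":210,"tz":0,"fingers":0.45},{"rx":0,"ry":0,"rz":0,"tx":29,"ty":246,"tz":0,"fingers":0.45},{"rx":0,"ry":0,"rz":0,"tx":34,"ty":282,"tz":0,"fingers":0.45}]'
python3 -m jog '[{"rx":0,"ry":0,"rz":0,"tx":4,"ty":35,"tz":0,"fingers":0.45},{"rx":0,"ry":0,"rz":0,"tx":8,"ty":70,"tz":0,"fingers":0.45},{"rx":0,"ry":0,"rz":0,"tx":12,"ty":105,"tz":0,"fingers":0.45},{"rx":0,"ry":0,"rz":0,"tx":16,"ty":130,"tz":0,"fingers":0.45},{"rx":0,"ry":0,"rz":0,"tx":20,"ty":150,"tz":10,"fingers":0.45},{"rx":0,"ry":0,"rz":0,"tx":20,"ty":158,"tz":25,"fingers":0.45},{"rx":0,"ry":0,"rz":0,"tx":20,"ty":158,"tz":40,"fingers":0.45},{"rx":0,"ry":0,"rz":0,"tx":20,"ty":158,"tz":40,"fingers":0.45}]'
python3 - <<'E'
from c import *
s=snapshot('wrist');w=world(s)
c(w,'d2',.569,.378,.044,.03,.066)
go((.569,.378,.036,180))
E
```

```text
time_s: 16.83
tool_pos: [0.5898, 0.2113, 0.1613]
orientation: [3.14, 0.001, 3.14]
ft_force: [0.7, -0.7, -0.2]
grip_width: 0.551
gripper_force: 0.0
time_s: 17.5
tool_pos: [0.5691, 0.3678, 0.1177]
orientation: [-3.14, -0.004, -3.141]
ft_force: [-0.8, -0.1, -1.4]
grip_width: 0.548
gripper_force: 0.0
d2 1461 [0.5683 0.3798 0.0552] [0.026 0.025 0.014]
t 17.6 F [-1.  -0.7  0.6] grip 0.55 0.0 tcp [0.5696 0.3674 0.1195] [-1.8e+02 -1.0e-01  1.8e+02]
(0.569, 0.378, 0.036, 180) t [ 0.4 10.6 83.5] rz [-0.  -0.1 -0. ]
```

```bash
python3 -m jog '[{"rx":0,"ry":0,"rz":0,"tx":1,"ty":12.4,"tz":5,"fingers":0.45},{"rx":0,"ry":0,"rz":0,"tx":1,"ty":12.4,"tz":25,"fingers":0.45},{"rx":0,"ry":0,"rz":0,"tx":1,"ty":12.4,"tz":55,"fingers":0.45},{"rx":0,"ry":0,"rz":0,"tx":1,"ty":12.4,"tz":76,"fingers":0.45},{"rx":0,"ry":0,"rz":0,"tx":1,"ty":12.4,"tz":82,"fingers":0.45},{"rx":0,"ry":0,"rz":0,"tx":1,"ty":12.4,"tz":82,"fingers":0.9},{"rx":0,"ry":0,"rz":0,"tx":1,"ty":12.4,"tz":82,"fingers":0.9},{"rx":0,"ry":0,"rz":0,"tx":1,"ty":12.4,"tz":82,"fingers":0.9}]'
python3 -m jog '[{"rx":0,"ry":0,"rz":0,"tx":0,"ty":0,"tz":0,"fingers":0.9},{"rx":0,"ry":0,"rz":0,"tx":0,"ty":0,"tz":0,"fingers":0.9},{"rx":0,"ry":0,"rz":0,"tx":0,"ty":0,"tz":0,"fingers":0.9},{"rx":0,"ry":0,"rz":0,"tx":0,"ty":0,"tz":-12,"fingers":0.9},{"rx":0,"ry":0,"rz":0,"tx":0,"ty":0,"tz":-40,"fingers":0.9},{"rx":0,"ry":0,"rz":0,"tx":0,"ty":0,"tz":-70,"fingers":0.9},{"rx":0,"ry":0,"rz":0,"tx":0,"ty":-10,"tz":-100,"fingers":0.9},{"rx":0,"ry":0,"rz":0,"tx":0,"ty":-30,"tz":-120,"fingers":0.9}]'
python3 -c "
from h import *
go((.597,-.147,.15,180))"
```

```text
time_s: 18.22
tool_pos: [0.5705, 0.3808, 0.0416]
orientation: [3.139, 0.003, 3.14]
ft_force: [0.3, 0.2, -0.0]
grip_width: 0.267
gripper_force: 58.8
time_s: 18.88
tool_pos: [0.5695, 0.3514, 0.163]
orientation: [3.138, 0.003, -3.141]
ft_force: [0.6, 0.0, 0.4]
grip_width: 0.268
gripper_force: 59.0
t 18.9 F [0.6 0.  0.4] grip 0.268 59.0 tcp [0.5695 0.3514 0.163 ] [ 179.8    0.2 -180. ]
(0.597, -0.147, 0.15, 180) t [ -27.1 -498.5   11.5] rz [0.2 0.2 0. ]
```

```bash
python3 -m jog '[{"rx":0,"ry":0,"rz":0,"tx":-2,"ty":-35,"tz":0,"fingers":0.9},{"rx":0,"ry":0,"rz":0,"tx":-4,"ty":-73,"tz":0,"fingers":0.9},{"rx":0,"ry":0,"rz":0,"tx":-6,"ty":-111,"tz":0,"fingers":0.9},{"rx":0,"ry":0,"rz":0,"tx":-8,"ty":-149,"tz":0,"fingers":0.9},{"rx":0,"ry":0,"rz":0,"tx":-10,"ty":-187,"tz":0,"fingers":0.9},{"rx":0,"ry":0,"rz":0,"tx":-12,"ty":-225,"tz":0,"fingers":0.9},{"rx":0,"ry":0,"rz":0,"tx":-14,"ty":-263,"tz":0,"fingers":0.9},{"rx":0,"ry":0,"rz":0,"tx":-16,"ty":-300,"tz":0,"fingers":0.9}]'
python3 -m jog '[{"rx":0,"ry":0,"rz":0,"tx":-2,"ty":-35,"tz":0,"fingers":0.9},{"rx":0,"ry":0,"rz":0,"tx":-4,"ty":-73,"tz":0,"fingers":0.9},{"rx":0,"ry":0,"rz":0,"tx":-6,"ty":-111,"tz":0,"fingers":0.9},{"rx":0,"ry":0,"rz":0,"tx":-8,"ty":-149,"tz":0,"fingers":0.9},{"rx":0,"ry":0,"rz":0,"tx":-10,"ty":-187,"tz":0,"fingers":0.9},{"rx":0,"ry":0,"rz":0,"tx":-11,"ty":-208,"tz":0,"fingers":0.9},{"rx":0,"ry":0,"rz":0,"tx":-11,"ty":-211,"tz":0,"fingers":0.9},{"rx":0,"ry":0,"rz":0,"tx":-11,"ty":-211,"tz":30,"fingers":0.9}]'
python3 -c "
from h import *
go((.597,-.16,.047,180))"
```

```text
time_s: 19.55
tool_pos: [0.5848, 0.0481, 0.1601]
orientation: [3.14, 0.001, 3.14]
ft_force: [0.7, 0.1, -0.7]
grip_width: 0.27
gripper_force: 59.0
time_s: 20.22
tool_pos: [0.5981, -0.1632, 0.1347]
orientation: [-3.14, 0.009, 3.138]
ft_force: [1.7, 0.3, 0.1]
grip_width: 0.268
gripper_force: 59.0
t 20.2 F [1.7 0.3 0.1] grip 0.268 59.0 tcp [ 0.5981 -0.1632  0.1347] [-179.9    0.5  179.8]
(0.597, -0.16, 0.047, 180) t [ 1.9  3.3 87.7] rz [-0.1  0.5 -0.2]
```

```bash
python3 -m jog '[{"rx":0,"ry":0,"rz":0,"tx":1,"ty":1,"tz":20,"fingers":0.9},{"rx":0,"ry":0,"rz":0,"tx":1,"ty":1,"tz":50,"fingers":0.9},{"rx":0,"ry":0,"rz":0,"tx":1,"ty":1,"tz":75,"fingers":0.9},{"rx":0,"ry":0,"rz":0,"tx":1,"ty":1,"tz":85,"fingers":0.9},{"rx":0,"ry":0,"rz":0,"tx":1,"ty":1,"tz":85,"fingers":0.9},{"rx":0,"ry":0,"rz":0,"tx":1,"ty":1,"tz":85,"fingers":0.5},{"rx":0,"ry":0,"rz":0,"tx":1,"ty":1,"tz":85,"fingers":0.5},{"rx":0,"ry":0,"rz":0,"tx":1,"ty":1,"tz":85,"fingers":0.5}]'
python3 -m jog '[{"rx":0,"ry":0,"rz":0,"tx":0,"ty":0,"tz":0,"fingers":0.5},{"rx":0,"ry":0,"rz":0,"tx":0,"ty":0,"tz":0,"fingers":0.5},{"rx":0,"ry":0,"rz":0,"tx":0,"ty":0,"tz":-15,"fingers":0.5},{"rx":0,"ry":0,"rz":0,"tx":0,"ty":0,"tz":-40,"fingers":0.5},{"rx":0,"ry":0,"rz":0,"tx":0,"ty":0,"tz":-70,"fingers":0.5},{"rx":0,"ry":0,"rz":0,"tx":0,"ty":0,"tz":-100,"fingers":0.5},{"rx":0,"ry":0,"rz":0,"tx":0,"ty":25,"tz":-115,"fingers":0.5},{"rx":0,"ry":0,"rz":0,"tx":0,"ty":60,"tz":-115,"fingers":0.5}]'
python3 - <<'E'
from c import *
s=snapshot('wrist');w=world(s);save(s,'w6.png')
c(w,'b1',.632,-.167,.045,.02,.07);c(w,'b2',.597,-.162,.045,.02,.07)
s=snapshot('top');w=world(s)
c(w,'d1',.564,.453,.04,.03);c(w,'caul1',.603,.061,.02);c(w,'caul3',.435,.42,.018,.07)
go((.562,.455,.16,180))
E
```

```text
time_s: 20.88
tool_pos: [0.5952, -0.1596, 0.0445]
orientation: [3.141, 0.001, 3.141]
ft_force: [0.3, 0.2, -0.5]
grip_width: 0.503
gripper_force: 0.0
time_s: 21.55
tool_pos: [0.5963, -0.1016, 0.1632]
orientation: [-3.141, 0.006, 3.137]
ft_force: [0.8, -0.1, 0.1]
grip_width: 0.498
gripper_force: 0.0
b1 1009 [ 0.6289 -0.1618  0.0578] [0.026 0.026 0.015]
b2 1083 [ 0.5932 -0.1578  0.0582] [0.026 0.026 0.014]
d1 74 [0.5638 0.452  0.0544] [0.024 0.024 0.019]
caul1 308 [0.6028 0.0615 0.0292] [0.05  0.057 0.017]
caul3 514 [0.4355 0.419  0.0241] [0.101 0.052 0.014]
t 21.6 F [-0.  -0.2 -0.2] grip 0.502 0.0 tcp [ 0.5954 -0.0968  0.1602] [ 1.799e+02  1.000e-01 -1.799e+02]
(0.562, 0.455, 0.16, 180) t [ 32.6 551.8   1.1] rz [0.1 0.1 0.1]
```

Both dogs stand in the bin. On to the third dog (552 mm away).

```bash
python3 -m jog '[{"rx":0,"ry":0,"rz":0,"tx":2,"ty":36,"tz":0,"fingers":0.45},{"rx":0,"ry":0,"rz":0,"tx":4,"ty":74,"tz":0,"fingers":0.45},{"rx":0,"ry":0,"rz":0,"tx":6,"ty":112,"tz":0,"fingers":0.45},{"rx":0,"ry":0,"rz":0,"tx":8,"ty":150,"tz":0,"fingers":0.45},{"rx":0,"ry":0,"rz":0,"tx":10,"ty":188,"tz":0,"fingers":0.45},{"rx":0,"ry":0,"rz":0,"tx":12,"ty":226,"tz":0,"fingers":0.45},{"rx":0,"ry":0,"rz":0,"tx":15,"ty":264,"tz":0,"fingers":0.45},{"rx":0,"ry":0,"rz":0,"tx":18,"ty":302,"tz":0,"fingers":0.45}]'
python3 -m jog '[{"rx":0,"ry":0,"rz":0,"tx":2,"ty":36,"tz":0,"fingers":0.45},{"rx":0,"ry":0,"rz":0,"tx":4,"ty":74,"tz":0,"fingers":0.45},{"rx":0,"ry":0,"rz":0,"tx":6,"ty":112,"tz":0,"fingers":0.45},{"rx":0,"ry":0,"rz":0,"tx":8,"ty":150,"tz":0,"fingers":0.45},{"rx":0,"ry":0,"rz":0,"tx":10,"ty":188,"tz":0,"fingers":0.45},{"rx":0,"ry":0,"rz":0,"tx":13,"ty":220,"tz":0,"fingers":0.45},{"rx":0,"ry":0,"rz":0,"tx":14,"ty":245,"tz":15,"fingers":0.45},{"rx":0,"ry":0,"rz":0,"tx":14,"ty":248,"tz":40,"fingers":0.45}]'
python3 - <<'E'
from c import *
s=snapshot('wrist');w=world(s)
c(w,'d1',.562,.455,.044,.03,.066)
go((.562,.455,.038,180))
E
```

```text
time_s: 22.32
tool_pos: [0.5769, 0.2035, 0.1589]
orientation: [3.141, 0.0, 3.14]
ft_force: [0.4, -0.5, 0.5]
grip_width: 0.55
gripper_force: 0.0
time_s: 22.98
tool_pos: [0.5635, 0.4549, 0.1206]
orientation: [3.137, 0.003, -3.139]
ft_force: [1.7, 0.9, 0.4]
grip_width: 0.55
gripper_force: 0.0
d1 1437 [0.5605 0.4561 0.0552] [0.026 0.026 0.014]
t 23.0 F [ 0.8  0.1 -5.2] grip 0.552 0.0 tcp [0.5621 0.4521 0.1127] [-179.9   -0.2 -179.9]
(0.562, 0.455, 0.038, 180) t [-0.2  3.  74.7] rz [-0.1 -0.2  0.1]
```

```bash
python3 -m jog '[{"rx":0,"ry":0,"rz":0,"tx":1,"ty":3,"tz":5,"fingers":0.45},{"rx":0,"ry":0,"rz":0,"tx":1,"ty":3,"tz":25,"fingers":0.45},{"rx":0,"ry":0,"rz":0,"tx":1,"ty":3,"tz":50,"fingers":0.45},{"rx":0,"ry":0,"rz":0,"tx":1,"ty":3,"tz":70,"fingers":0.45},{"rx":0,"ry":0,"rz":0,"tx":1,"ty":3,"tz":75,"fingers":0.45},{"rx":0,"ry":0,"rz":0,"tx":1,"ty":3,"tz":75,"fingers":0.9},{"rx":0,"ry":0,"rz":0,"tx":1,"ty":3,"tz":75,"fingers":0.9},{"rx":0,"ry":0,"rz":0,"tx":1,"ty":3,"tz":75,"fingers":0.9}]'
python3 -m jog '[{"rx":0,"ry":0,"rz":0,"tx":0,"ty":0,"tz":0,"fingers":0.9},{"rx":0,"ry":0,"rz":0,"tx":0,"ty":0,"tz":0,"fingers":0.9},{"rx":0,"ry":0,"rz":0,"tx":0,"ty":0,"tz":0,"fingers":0.9},{"rx":0,"ry":0,"rz":0,"tx":0,"ty":0,"tz":-12,"fingers":0.9},{"rx":0,"ry":0,"rz":0,"tx":0,"ty":0,"tz":-40,"fingers":0.9},{"rx":0,"ry":0,"rz":0,"tx":0,"ty":0,"tz":-70,"fingers":0.9},{"rx":0,"ry":0,"rz":0,"tx":0,"ty":-10,"tz":-100,"fingers":0.9},{"rx":0,"ry":0,"rz":0,"tx":0,"ty":-30,"tz":-120,"fingers":0.9}]'
python3 -c "
from h import *
go((.566,-.17,.16,180))"
```

```text
time_s: 23.7
tool_pos: [0.5635, 0.4533, 0.0467]
orientation: [3.139, 0.002, 3.14]
ft_force: [0.8, 0.2, 0.1]
grip_width: 0.256
gripper_force: 58.8
time_s: 24.37
tool_pos: [0.5623, 0.4245, 0.1678]
orientation: [3.138, 0.002, -3.141]
ft_force: [0.5, 0.1, 0.7]
grip_width: 0.265
gripper_force: 58.9
t 24.4 F [0.5 0.1 0.7] grip 0.265 58.9 tcp [0.5623 0.4245 0.1678] [ 1.798e+02  1.000e-01 -1.800e+02]
(0.566, -0.17, 0.16, 180) t [  -3.2 -594.5    5.9] rz [0.2 0.1 0. ]
```

```bash
python3 -m jog '[{"rx":0,"ry":0,"rz":6,"tx":-3,"ty":-35,"tz":0,"fingers":0.9},{"rx":0,"ry":0,"rz":12,"tx":-6,"ty":-73,"tz":0,"fingers":0.9},{"rx":0,"ry":0,"rz":18,"tx":-9,"ty":-111,"tz":0,"fingers":0.9},{"rx":0,"ry":0,"rz":24,"tx":-12,"ty":-149,"tz":0,"fingers":0.9},{"rx":0,"ry":0,"rz":30,"tx":-15,"ty":-187,"tz":0,"fingers":0.9},{"rx":0,"ry":0,"rz":36,"tx":-18,"ty":-225,"tz":0,"fingers":0.9},{"rx":0,"ry":0,"rz":42,"tx":-20,"ty":-263,"tz":0,"fingers":0.9},{"rx":0,"ry":0,"rz":48,"tx":-20,"ty":-300,"tz":0,"fingers":0.9}]'
python3 -c "
from h import *
go((.598,-.199,.16,90))"
```

```text
time_s: 25.03
tool_pos: [0.5821, 0.1211, 0.1648]
orientation: [3.14, -0.0, 2.297]
ft_force: [0.7, 0.9, -0.1]
grip_width: 0.267
gripper_force: 59.0
t 25.0 F [ 0.7  0.9 -0.1] grip 0.267 59.0 tcp [0.5821 0.1211 0.1648] [179.9  -0.  131.6]
(0.598, -0.199, 0.16, 90) t [-249.9 -200.8    4.5] rz [ 0.1 -0.  41.6]
```

```bash
python3 -m jog '[{"rx":0,"ry":0,"rz":5,"tx":-30,"ty":-24,"tz":0,"fingers":0.9},{"rx":0,"ry":0,"rz":11,"tx":-60,"ty":-48,"tz":0,"fingers":0.9},{"rx":0,"ry":0,"rz":17,"tx":-90,"ty":-72,"tz":0,"fingers":0.9},{"rx":0,"ry":0,"rz":23,"tx":-120,"ty":-96,"tz":0,"fingers":0.9},{"rx":0,"ry":0,"rz":29,"tx":-150,"ty":-120,"tz":0,"fingers":0.9},{"rx":0,"ry":0,"rz":35,"tx":-180,"ty":-145,"tz":0,"fingers":0.9},{"rx":0,"ry":0,"rz":39,"tx":-210,"ty":-170,"tz":0,"fingers":0.9},{"rx":0,"ry":0,"rz":41.6,"tx":-238,"ty":-192,"tz":0,"fingers":0.9}]'
python3 -m jog '[{"rx":0,"ry":0,"rz":0,"tx":12,"ty":2,"tz":0,"fingers":0.9},{"rx":0,"ry":0,"rz":0,"tx":12,"ty":2,"tz":0,"fingers":0.9},{"rx":0,"ry":0,"rz":0,"tx":12,"ty":2,"tz":0,"fingers":0.9},{"rx":0,"ry":0,"rz":0,"tx":12,"ty":2,"tz":0,"fingers":0.9},{"rx":0,"ry":0,"rz":0,"tx":12,"ty":2,"tz":0,"fingers":0.9},{"rx":0,"ry":0,"rz":0,"tx":12,"ty":2,"tz":0,"fingers":0.9},{"rx":0,"ry":0,"rz":0,"tx":12,"ty":2,"tz":0,"fingers":0.9},{"rx":0,"ry":0,"rz":0,"tx":12,"ty":2,"tz":0,"fingers":0.9}]'
python3 - <<'E'
from c import *
go((.598,-.199,.051,90))
E
```

```text
time_s: 25.7
tool_pos: [0.598, -0.1846, 0.1646]
orientation: [3.141, -0.001, 1.572]
ft_force: [0.2, -0.0, -0.3]
grip_width: 0.263
gripper_force: 59.0
time_s: 26.37
tool_pos: [0.6003, -0.1699, 0.1637]
orientation: [3.141, -0.001, 1.577]
ft_force: [-0.3, -0.1, 0.4]
grip_width: 0.261
gripper_force: 59.0
t 26.4 F [-0.3 -0.1  0.4] grip 0.261 59.0 tcp [ 0.6003 -0.1699  0.1637] [ 1.80e+02 -1.00e-01  9.04e+01]
(0.598, -0.199, 0.051, 90) t [-29.2  -2.6 112.7] rz [ 0.  -0.1  0.4]
```

```bash
python3 -m jog '[{"rx":0,"ry":0,"rz":0,"tx":-20,"ty":-2,"tz":0,"fingers":0.9},{"rx":0,"ry":0,"rz":0,"tx":-29,"ty":-2.5,"tz":0,"fingers":0.9},{"rx":0,"ry":0,"rz":0,"tx":-29,"ty":-2.5,"tz":15,"fingers":0.9},{"rx":0,"ry":0,"rz":0,"tx":-29,"ty":-2.5,"tz":40,"fingers":0.9},{"rx":0,"ry":0,"rz":0,"tx":-29,"ty":-2.5,"tz":70,"fingers":0.9},{"rx":0,"ry":0,"rz":0,"tx":-29,"ty":-2.5,"tz":100,"fingers":0.9},{"rx":0,"ry":0,"rz":0,"tx":-29,"ty":-2.5,"tz":112,"fingers":0.9},{"rx":0,"ry":0,"rz":0,"tx":-29,"ty":-2.5,"tz":112,"fingers":0.9}]'
python3 -m jog '[{"rx":0,"ry":0,"rz":0,"tx":0,"ty":0,"tz":0,"fingers":0.6},{"rx":0,"ry":0,"rz":0,"tx":0,"ty":0,"tz":0,"fingers":0.6},{"rx":0,"ry":0,"rz":0,"tx":0,"ty":0,"tz":0,"fingers":0.6},{"rx":0,"ry":0,"rz":0,"tx":0,"ty":0,"tz":0,"fingers":0.6},{"rx":0,"ry":0,"rz":0,"tx":0,"ty":0,"tz":-15,"fingers":0.6},{"rx":0,"ry":0,"rz":0,"tx":0,"ty":0,"tz":-45,"fingers":0.6},{"rx":0,"ry":0,"rz":0,"tx":0,"ty":0,"tz":-80,"fingers":0.6},{"rx":0,"ry":0,"rz":0,"tx":0,"ty":0,"tz":-110,"fingers":0.6}]'
python3 - <<'E'
from c import *
go((.603,.061,.18,90))
E
```

```text
time_s: 27.03
tool_pos: [0.5976, -0.1991, 0.0502]
orientation: [-3.141, -0.002, 1.576]
ft_force: [0.1, 0.8, 0.5]
grip_width: 0.264
gripper_force: 59.9
time_s: 27.7
tool_pos: [0.5978, -0.1993, 0.1636]
orientation: [3.141, -0.001, 1.577]
ft_force: [0.4, -1.1, -0.9]
grip_width: 0.397
gripper_force: 0.0
t 27.7 F [ 0.4 -1.1 -0.9] grip 0.397 0.0 tcp [ 0.5978 -0.1993  0.1636] [ 1.80e+02 -1.00e-01  9.03e+01]
(0.603, 0.061, 0.18, 90) t [260.3   6.7 -16.1] rz [ 0.  -0.1  0.3]
```

```bash
python3 -m jog '[{"rx":0,"ry":0,"rz":0,"tx":30,"ty":1,"tz":-5,"fingers":0.6},{"rx":0,"ry":0,"rz":0,"tx":65,"ty":2,"tz":-10,"fingers":0.6},{"rx":0,"ry":0,"rz":0,"tx":100,"ty":3,"tz":-16,"fingers":0.2},{"rx":0,"ry":0,"rz":0,"tx":135,"ty":4,"tz":-16,"fingers":0.0},{"rx":0,"ry":0,"rz":0,"tx":170,"ty":5,"tz":-16,"fingers":0.0},{"rx":0,"ry":0,"rz":0,"tx":205,"ty":6,"tz":-16,"fingers":0.0},{"rx":0,"ry":0,"rz":0,"tx":235,"ty":7,"tz":-16,"fingers":0.0},{"rx":0,"ry":0,"rz":0,"tx":240,"ty":7,"tz":-16,"fingers":0.0}]'
python3 - <<'E'
from c import *
s=snapshot('wrist');w=world(s);save(s,'w7.png')
q=w.reshape(-1,3);k=(q[:,2]>.022)&(q[:,2]<.04)&(abs(q[:,0]-.6)<.06)&(abs(q[:,1]-.06)<.06)
print(k.sum(),cv2.minAreaRect((q[k][:,:2]*1000).astype(np.float32)))
c(w,'b1',.632,-.165,.045,.02,.07);c(w,'b2',.595,-.16,.045,.02,.07);c(w,'b3',.598,-.199,.045,.02,.07)
for r in outline_of('wrist','caul_1_mid')[:2]:
    m=r['pixels'];a=w[m];a=a[a[:,2]>.02];print(r['confidence'],cv2.minAreaRect((a[:,:2]*1000).astype(np.float32)))
go((.603,.061,.18,90))
E
```

```text
time_s: 28.37
tool_pos: [0.6035, 0.0449, 0.1782]
orientation: [3.141, -0.002, 1.58]
ft_force: [0.0, -0.9, 0.0]
grip_width: 1.0
gripper_force: 0.0
3646 ((600.8644409179688, 64.38481140136719), (45.01127243041992, 55.1806640625), 6.275110721588135)
b1 222 [ 0.6294 -0.1517  0.0526] [0.025 0.011 0.013]
b2 407 [ 0.5956 -0.1491  0.0553] [0.025 0.013 0.015]
b3 0  
0.95 ((600.831787109375, 64.51130676269531), (44.952606201171875, 54.87797546386719), 6.3648552894592285)
t 28.5 F [-0.8  0.1 -0. ] grip 1.002 0.0 tcp [0.6036 0.042  0.1781] [ 1.80e+02 -1.00e-01  9.05e+01]
(0.603, 0.061, 0.18, 90) t [19.  -0.4 -1.9] rz [ 0.  -0.1  0.5]
```

View pics/w7.png

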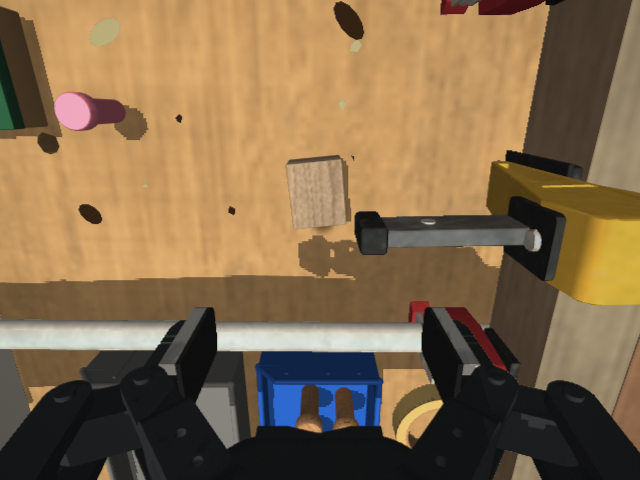

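```bash
python3 - <<'E'
from c import *
s=snapshot('wrist');w=world(s)
for v,u in ((210,370),(235,360),(235,380),(250,370),(230,420),(230,500),(245,470),(300,600)): print(u,v,w[v,u].round(3))
q=w.reshape(-1,3);k=(q[:,2]>.035)&(q[:,0]>.615)&(q[:,0]<.7)&(abs(q[:,1]-.05)<.045);print(k.sum(),q[k].min(0),q[k].max(0))
E
```

```text
370 210 [0.626 0.085 0.163]
360 235 [0.62  0.079 0.179]
380 235 [0.628 0.079 0.179]
370 250 [0.652 0.002 0.   ]
420 230 [0.645 0.08  0.177]
500 230 [0.679 0.081 0.177]
470 245 [0.746 0.008 0.001]
600 300 [0.775 0.019 0.125]
35773 [0.61500838 0.030941   0.15166601] [0.69999449 0.09499693 0.2731486 ]
```

```bash
cat >> h.py <<'E'
def goT(*targets):  # x,y,z,yaw,tilt(ry in tool)
    o=arm.observe();p=np.array(o['tool_pos']);r=R.from_euler('xyz',o['orientation'])
    print('F',np.round(o['ft_force'],1),'grip',round(float(o['grip_width']),3),'tcp',p.round(4),np.degrees(o['orientation']).round(1))
    for x,y,z,yaw,t in targets:
        g=R.from_euler('xyz',[np.pi,0,np.radians(yaw)])*R.from_euler('y',t,degrees=True)
        print((x,y,z,yaw,t),'t',(r.inv().apply(np.array([x,y,z])-p)*1000).round(1),'r',np.degrees((r.inv()*g).as_rotvec()).round(1))
E
python3 -c "
from h import *
goT((.49,.062,.20,140,0))"
```

```text
F [-0.4 -0.5  0.5] grip 1.005 tcp [0.6036 0.0408 0.178 ] [180.   -0.   90.4]
(0.49, 0.062, 0.2, 140, 0) t [  22.  -113.5  -22. ] r [  0.   -0.  -49.6]
```

```bash
python3 -m jog '[{"rx":0,"ry":0,"rz":0,"tx":0,"ty":-20,"tz":-15,"fingers":0.0},{"rx":0,"ry":0,"rz":-7,"tx":5,"ty":-50,"tz":-22,"fingers":0.0},{"rx":0,"ry":0,"rz":-14,"tx":10,"ty":-80,"tz":-22,"fingers":0.0},{"rx":0,"ry":0,"rz":-21,"tx":20,"ty":-110,"tz":-22,"fingers":0.0},{"rx":0,"ry":0,"rz":-28,"tx":22,"ty":-114,"tz":-22,"fingers":0.0},{"rx":0,"ry":0,"rz":-35,"tx":22,"ty":-114,"tz":-22,"fingers":0.0},{"rx":0,"ry":0,"rz":-42,"tx":22,"ty":-114,"tz":-22,"fingers":0.0},{"rx":0,"ry":0,"rz":-49.6,"tx":22,"ty":-114,"tz":-22,"fingers":0.0}]'
python3 -m jog '[{"rx":0,"ry":0,"rz":-7,"tx":0,"ty":0,"tz":0,"fingers":0.0},{"rx":0,"ry":0,"rz":-14,"tx":0,"ty":0,"tz":0,"fingers":0.0},{"rx":0,"ry":0,"rz":-21,"tx":0,"ty":0,"tz":0,"fingers":0.0},{"rx":0,"ry":0,"rz":-28,"tx":0,"ty":0,"tz":0,"fingers":0.0},{"rx":0,"ry":0,"rz":-35,"tx":0,"ty":0,"tz":0,"fingers":0.0},{"rx":0,"ry":0,"rz":-42,"tx":0,"ty":0,"tz":0,"fingers":0.0},{"rx":0,"ry":0,"rz":-46,"tx":0,"ty":0,"tz":0,"fingers":0.0},{"rx":0,"ry":0,"rz":-46,"tx":0,"ty":0,"tz":0,"fingers":0.0}]'
python3 - <<'E'
from c import *
s=snapshot('wrist');w=world(s)
q=w.reshape(-1,3);k=(q[:,2]>.022)&(q[:,2]<.04)&(abs(q[:,0]-.6)<.06)&(abs(q[:,1]-.06)<.06)
if k.any(): print(k.sum(),cv2.minAreaRect((q[k][:,:2]*1000).astype(np.float32)))
goT((.53,.062,.1,186.3,-25),(.53,.0645,.07,186.3,-25),(.599,.0645,.011,186.3,-25))
print(arm.observe()['q'].round(2))
E
```

```text
time_s: 29.18
tool_pos: [0.4894, 0.0605, 0.2003]
orientation: [3.14, 0.0, 2.439]
ft_force: [1.0, -0.2, -0.5]
grip_width: 0.998
gripper_force: 0.0
time_s: 29.85
tool_pos: [0.4896, 0.0605, 0.2]
orientation: [3.141, 0.001, -3.045]
ft_force: [-0.9, 0.1, 0.6]
grip_width: 1.0
gripper_force: 0.0
2364 ((600.4258422851562, 63.60760498046875), (45.58354568481445, 54.687705993652344), 5.879391193389893)
F [-0.5 -0.2  0.2] grip 0.994 tcp [0.4896 0.0607 0.2   ] [ 180.     0.  -174.7]
(0.53, 0.062, 0.1, 186.3, -25) t [-40.3  -2.5 100. ] r [ -0.2 -25.   -1. ]
(0.53, 0.0645, 0.07, 186.3, -25) t [-4.05e+01 -1.00e-01  1.30e+02] r [ -0.2 -25.   -1. ]
(0.599, 0.0645, 0.011, 186.3, -25) t [-109.2   -6.5  189. ] r [ -0.2 -25.   -1. ]
[ 0.12 -0.06 -0.03  1.6   0.    0.03]
```

```bash
python3 -m jog '[{"rx":0,"ry":-6,"rz":0,"tx":-10,"ty":0,"tz":20,"fingers":0.0},{"rx":0,"ry":-12,"rz":-1,"tx":-20,"ty":0,"tz":40,"fingers":0.0},{"rx":0,"ry":-18,"rz":-1,"tx":-30,"ty":0,"tz":60,"fingers":0.0},{"rx":0,"ry":-25,"rz":-1,"tx":-40,"ty":0,"tz":80,"fingers":0.0},{"rx":0,"ry":-25,"rz":-1,"tx":-40,"ty":0,"tz":100,"fingers":0.0},{"rx":0,"ry":-25,"rz":-1,"tx":-40,"ty":0,"tz":120,"fingers":0.0},{"rx":0,"ry":-25,"rz":-1,"tx":-40,"ty":0,"tz":130,"fingers":0.0},{"rx":0,"ry":-25,"rz":-1,"tx":-40,"ty":0,"tz":130,"fingers":0.0}]'
python3 -c "
from h import *
goT((.57,.0645,.035,186,-25),(.6,.064,.011,186,-25))"
```

```text
time_s: 30.57
tool_pos: [0.5281, 0.0652, 0.0675]
orientation: [-3.139, 0.433, -3.03]
ft_force: [-1.3, 0.5, -0.7]
grip_width: 1.0
gripper_force: 0.0
F [-1.3  0.5 -0.7] grip 1.0 tcp [0.5281 0.0652 0.0675] [-179.9   24.8 -173.6]
(0.57, 0.0645, 0.035, 186, -25) t [-24.1  -5.2  47. ] r [ 0.  -0.2  0.3]
(0.6, 0.064, 0.011, 186, -25) t [-41.   -8.9  81.3] r [ 0.  -0.2  0.3]
```

```bash
python3 -m jog '[{"rx":0,"ry":0,"rz":0,"tx":-8,"ty":-2,"tz":15,"fingers":0.0},{"rx":0,"ry":0,"rz":0,"tx":-17,"ty":-4,"tz":33,"fingers":0.0},{"rx":0,"ry":0,"rz":0,"tx":-26,"ty":-6,"tz":51,"fingers":0.0},{"rx":0,"ry":0,"rz":0,"tx":-35,"ty":-7.5,"tz":69,"fingers":0.0},{"rx":0,"ry":0,"rz":0,"tx":-41,"ty":-9,"tz":79,"fingers":0.0},{"rx":0,"ry":0,"rz":0,"tx":-41,"ty":-9,"tz":81,"fingers":0.0},{"rx":0,"ry":0,"rz":0,"tx":-41,"ty":-9,"tz":81,"fingers":0.6},{"rx":0,"ry":0,"rz":0,"tx":-41,"ty":-9,"tz":81,"fingers":0.6}]'
python3 -m jog '[{"rx":0,"ry":0,"rz":0,"tx":0,"ty":0,"tz":0,"fingers":0.6},{"rx":0,"ry":0,"rz":0,"tx":0,"ty":0,"tz":0,"fingers":0.6},{"rx":0,"ry":0,"rz":0,"tx":0,"ty":0,"tz":0,"fingers":0.6},{"rx":0,"ry":0,"rz":0,"tx":0,"ty":0,"tz":0,"fingers":0.6},{"rx":0,"ry":0,"rz":0,"tx":0,"ty":0,"tz":0,"fingers":0.6},{"rx":0,"ry":0,"rz":0,"tx":0,"ty":0,"tz":0,"fingers":0.6},{"rx":0,"ry":0,"rz":0,"tx":0,"ty":0,"tz":0,"fingers":0.6},{"rx":0,"ry":0,"rz":0,"tx":0,"ty":0,"tz":0,"fingers":0.6}]'
python3 -c "
from h import *
goT((.57,.0645,.045,186,-25),(.50,.064,.13,186,-25))"
```

```text
time_s: 31.23
tool_pos: [0.6016, 0.0648, 0.0148]
orientation: [-3.139, 0.437, -3.028]
ft_force: [-0.3, -0.3, 0.1]
grip_width: 0.744
gripper_force: 0.0
time_s: 31.9
tool_pos: [0.6017, 0.065, 0.0154]
orientation: [-3.139, 0.439, -3.028]
ft_force: [-3.1, -0.4, 6.4]
grip_width: 0.624
gripper_force: 65.1
F [-3.1 -0.4  6.4] grip 0.624 tcp [0.6017 0.065  0.0154] [-179.8   25.1 -173.5]
(0.57, 0.0645, 0.045, 186, -25) t [ 16.    3.  -40.2] r [0.1 0.1 0.5]
(0.5, 0.064, 0.13, 186, -25) t [  42.9   10.2 -146.8] r [0.1 0.1 0.5]
```

```bash
python3 -m jog '[{"rx":0,"ry":0,"rz":0,"tx":4,"ty":1,"tz":-10,"fingers":0.6},{"rx":0,"ry":0,"rz":0,"tx":12,"ty":2,"tz":-35,"fingers":0.6},{"rx":0,"ry":0,"rz":0,"tx":20,"ty":4,"tz":-60,"fingers":0.6},{"rx":0,"ry":0,"rz":0,"tx":28,"ty":6,"tz":-90,"fingers":0.6},{"rx":0,"ry":0,"rz":0,"tx":36,"ty":8,"tz":-120,"fingers":0.6},{"rx":0,"ry":6,"rz":0,"tx":43,"ty":10,"tz":-147,"fingers":0.6},{"rx":0,"ry":13,"rz":0,"tx":43,"ty":10,"tz":-147,"fingers":0.6},{"rx":0,"ry":20,"rz":0,"tx":43,"ty":10,"tz":-147,"fingers":0.6}]'
python3 -c "
from h import *
goT((.458,-.163,.14,180,0))"
```

```text
time_s: 32.57
tool_pos: [0.4994, 0.0639, 0.1334]
orientation: [-3.139, 0.09, -3.028]
ft_force: [1.5, -0.2, -0.6]
grip_width: 0.625
gripper_force: 64.2
F [ 1.5 -0.2 -0.6] grip 0.625 tcp [0.4994 0.0639 0.1334] [-179.9    5.2 -173.5]
(0.458, -0.163, 0.14, 180, 0) t [  65.9 -220.8  -12.1] r [0.1 5.2 6.5]
```

```bash
python3 -m jog '[{"rx":0,"ry":1,"rz":1,"tx":8,"ty":-26,"tz":-4,"fingers":0.6},{"rx":0,"ry":3,"rz":2,"tx":18,"ty":-58,"tz":-8,"fingers":0.6},{"rx":0,"ry":5.2,"rz":3,"tx":28,"ty":-90,"tz":-12,"fingers":0.6},{"rx":0,"ry":5.2,"rz":4,"tx":38,"ty":-124,"tz":-12,"fingers":0.6},{"rx":0,"ry":5.2,"rz":5,"tx":48,"ty":-158,"tz":-12,"fingers":0.6},{"rx":0,"ry":5.2,"rz":6.5,"tx":58,"ty":-192,"tz":-12,"fingers":0.6},{"rx":0,"ry":5.2,"rz":6.5,"tx":64,"ty":-216,"tz":-12,"fingers":0.6},{"rx":0,"ry":5.2,"rz":6.5,"tx":66,"ty":-221,"tz":-12,"fingers":0.6}]'
python3 - <<'E'
from c import *
s=snapshot('wrist');save(s,'w8.png')
w=world(s);
for r in pinpoint('wrist','caul_bin')[:1]: print(r['confidence'],ray(s,r['centre'],0).round(3))
q=w.reshape(-1,3)
for lo,hi in((.045,.056),(.0018,.006)):
    k=(q[:,2]>lo)&(q[:,2]<hi)&(q[:,0]>.36)&(q[:,0]<.545)&(q[:,1]<-.09)&(q[:,1]>-.35);print(k.sum(),np.percentile(q[k],[1,99],axis=0).round(3) if k.any() else '')
goT((.455,-.163,.025,180,0))
E
```

```text
time_s: 33.23
tool_pos: [0.4573, -0.1664, 0.1357]
orientation: [3.14, -0.003, 3.138]
ft_force: [-0.4, -0.2, -0.2]
grip_width: 0.624
gripper_force: 64.3
0.56 [ 0.453 -0.22   0.   ]
5906 [[ 0.389 -0.331  0.045]
 [ 0.528 -0.109  0.054]]
41559 [[ 0.381 -0.325  0.002]
 [ 0.521 -0.116  0.005]]
F [-1.   0.8 -0.6] grip 0.622 tcp [ 0.4576 -0.1642  0.1357] [179.9  -0.2 179.8]
(0.455, -0.163, 0.025, 180, 0) t [  2.3   1.  110.7] r [ 0.1 -0.2 -0.2]
```

View pics/w8.png

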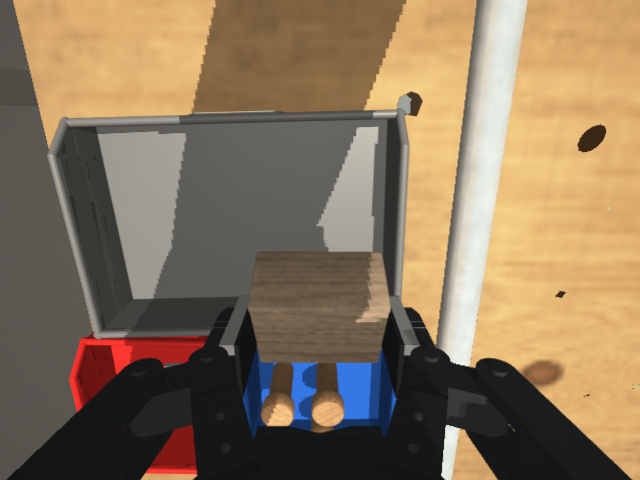

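```bash
python3 -m jog '[{"rx":0,"ry":-6,"rz":0,"tx":0,"ty":0,"tz":0,"fingers":0.6},{"rx":0,"ry":-12,"rz":0,"tx":0,"ty":0,"tz":20,"fingers":0.6},{"rx":0,"ry":-18,"rz":0,"tx":0,"ty":0,"tz":40,"fingers":0.6},{"rx":0,"ry":-25,"rz":0,"tx":0,"ty":0,"tz":60,"fingers":0.6},{"rx":0,"ry":-25,"rz":0,"tx":0,"ty":0,"tz":85,"fingers":0.6},{"rx":0,"ry":-25,"rz":0,"tx":0,"ty":0,"tz":105,"fingers":0.6},{"rx":0,"ry":-25,"rz":0,"tx":0,"ty":0,"tz":113,"fingers":0.6},{"rx":0,"ry":-25,"rz":0,"tx":0,"ty":0,"tz":113,"fingers":0.6}]'
python3 -m jog '[{"rx":0,"ry":0,"rz":0,"tx":0,"ty":0,"tz":0,"fingers":0.6},{"rx":0,"ry":0,"rz":0,"tx":0,"ty":0,"tz":0,"fingers":0.2},{"rx":0,"ry":0,"rz":0,"tx":0,"ty":0,"tz":0,"fingers":0.2},{"rx":0,"ry":0,"rz":0,"tx":0,"ty":0,"tz":0,"fingers":0.2},{"rx":0,"ry":0,"rz":0,"tx":0,"ty":0,"tz":0,"fingers":0.2},{"rx":0,"ry":0,"rz":0,"tx":0,"ty":0,"tz":-20,"fingers":0.2},{"rx":0,"ry":0,"rz":0,"tx":0,"ty":0,"tz":-50,"fingers":0.2},{"rx":0,"ry":8,"rz":0,"tx":0,"ty":0,"tz":-90,"fingers":0.2}]'
python3 - <<'E'
from c import *
s=snapshot('top');w=world(s)
c(w,'caul3',.435,.42,.018,.09)
q=w.reshape(-1,3);k=(q[:,2]>.018)&(q[:,2]<.04)&(abs(q[:,0]-.435)<.09)&(abs(q[:,1]-.42)<.08)
print(cv2.minAreaRect((q[k][:,:2]*1000).astype(np.float32)))
goT((.43,.12,.2,180,0),(.433,.42,.2,180,0))
E
```

```text
time_s: 34.0
tool_pos: [0.4569, -0.1616, 0.0209]
orientation: [3.138, 0.431, 3.141]
ft_force: [-0.3, 0.3, -0.1]
grip_width: 0.627
gripper_force: 64.3
time_s: 34.67
tool_pos: [0.4134, -0.1605, 0.0972]
orientation: [3.134, 0.303, 3.138]
ft_force: [0.4, -1.1, -1.3]
grip_width: 0.801
gripper_force: 0.0
caul3 604 [0.4347 0.432  0.0279] [0.1   0.117 0.043]
((406.6716613769531, 431.35577392578125), (79.37075805664062, 163.96580505371094), 67.82298278808594)
F [-4.6  1.9  8.5] grip 0.799 tcp [ 0.4165 -0.1628  0.112 ] [179.9  17.2 179.9]
(0.43, 0.12, 0.2, 180, 0) t [-38.4 283.  -79.8] r [ 0.1 17.2 -0.1]
(0.433, 0.42, 0.2, 180, 0) t [-40.8 583.  -78.6] r [ 0.1 17.2 -0.1]
```

```bash
python3 -m jog '[{"rx":0,"ry":2,"rz":0,"tx":0,"ty":0,"tz":-35,"fingers":0.2},{"rx":0,"ry":8,"rz":0,"tx":-10,"ty":20,"tz":-65,"fingers":0.2},{"rx":0,"ry":13,"rz":0,"tx":-25,"ty":52,"tz":-78,"fingers":0.2},{"rx":0,"ry":17,"rz":0,"tx":-38,"ty":90,"tz":-79,"fingers":0.2},{"rx":0,"ry":17.2,"rz":0,"tx":-38,"ty":128,"tz":-79,"fingers":0.2},{"rx":0,"ry":17.2,"rz":0,"tx":-38,"ty":166,"tz":-79,"fingers":0.2},{"rx":0,"ry":17.2,"rz":0,"tx":-38,"ty":204,"tz":-79,"fingers":0.2},{"rx":0,"ry":17.2,"rz":0,"tx":-39,"ty":242,"tz":-79,"fingers":0.2}]'
python3 -m jog '[{"rx":0,"ry":0,"rz":0,"tx":0,"ty":36,"tz":0,"fingers":0.1},{"rx":0,"ry":0,"rz":0,"tx":0,"ty":76,"tz":0,"fingers":0.1},{"rx":0,"ry":0,"rz":0,"tx":0,"ty":116,"tz":0,"fingers":0.1},{"rx":0,"ry":0,"rz":0,"tx":0,"ty":156,"tz":0,"fingers":0.1},{"rx":0,"ry":0,"rz":0,"tx":0,"ty":196,"tz":0,"fingers":0.1},{"rx":0,"ry":0,"rz":0,"tx":0,"ty":236,"tz":0,"fingers":0.1},{"rx":0,"ry":0,"rz":0,"tx":0,"ty":276,"tz":0,"fingers":0.1},{"rx":0,"ry":0,"rz":0,"tx":0,"ty":312,"tz":0,"fingers":0.1}]'
python3 - <<'E'
from c import *
s=snapshot('wrist');w=world(s);save(s,'w9.png')
q=w.reshape(-1,3);k=(q[:,2]>.018)&(q[:,2]<.033)&(abs(q[:,0]-.43)<.1)&(abs(q[:,1]-.42)<.07)
print(k.sum(),cv2.minAreaRect((q[k][:,:2]*1000).astype(np.float32)))
for r in outline_of('wrist','caul_3_mid')[:2]:
    a=w[r['pixels']];a=a[(a[:,2]>.018)&(a[:,2]<.035)];print(r['confidence'],cv2.minAreaRect((a[:,:2]*1000).astype(np.float32)))
goT((.433,.42,.12,180,0))
E
```

```text
time_s: 35.38
tool_pos: [0.4341, 0.0806, 0.1911]
orientation: [3.139, 0.012, 3.141]
ft_force: [0.8, -0.8, 0.4]
grip_width: 0.802
gripper_force: 0.0
time_s: 36.05
tool_pos: [0.4338, 0.3936, 0.1915]
orientation: [3.138, 0.012, 3.142]
ft_force: [1.1, -0.4, 0.9]
grip_width: 0.899
gripper_force: 0.0
4983 ((433.3096008300781, 422.75592041015625), (99.89794921875, 40.0922966003418), 8.441585540771484)
0.94 ((433.20562744140625, 422.7485656738281), (99.69188690185547, 40.07084655761719), 8.446081161499023)
F [-0.6 -1.1  0.1] grip 0.902 tcp [0.4335 0.3953 0.19  ] [ 179.8    0.6 -179.8]
(0.433, 0.42, 0.12, 180, 0) t [ 1.1 24.5 70. ] r [0.2 0.6 0.2]
```

```bash
python3 -m jog '[{"rx":0,"ry":0.6,"rz":-5,"tx":1,"ty":20,"tz":15,"fingers":0.1},{"rx":0,"ry":0.6,"rz":-8.2,"tx":1,"ty":27,"tz":45,"fingers":0.1},{"rx":0,"ry":0.6,"rz":-8.2,"tx":1,"ty":27,"tz":80,"fingers":0.1},{"rx":0,"ry":0.6,"rz":-8.2,"tx":1,"ty":27,"tz":110,"fingers":0.1},{"rx":0,"ry":0.6,"rz":-8.2,"tx":1,"ty":27,"tz":140,"fingers":0.1},{"rx":0,"ry":0.6,"rz":-8.2,"tx":1,"ty":27,"tz":165,"fingers":0.1},{"rx":0,"ry":0.6,"rz":-8.2,"tx":1,"ty":27,"tz":179,"fingers":0.1},{"rx":0,"ry":0.6,"rz":-8.2,"tx":1,"ty":27,"tz":179,"fingers":0.1}]'
python3 -m jog '[{"rx":0,"ry":0,"rz":0,"tx":0,"ty":0,"tz":0,"fingers":0.7},{"rx":0,"ry":0,"rz":0,"tx":0,"ty":0,"tz":0,"fingers":0.7},{"rx":0,"ry":0,"rz":0,"tx":0,"ty":0,"tz":0,"fingers":0.7},{"rx":0,"ry":0,"rz":0,"tx":0,"ty":0,"tz":0,"fingers":0.7},{"rx":0,"ry":0,"rz":0,"tx":0,"ty":0,"tz":0,"fingers":0.7},{"rx":0,"ry":0,"rz":0,"tx":0,"ty":0,"tz":0,"fingers":0.7},{"rx":0,"ry":0,"rz":0,"tx":0,"ty":0,"tz":-12,"fingers":0.7},{"rx":0,"ry":0,"rz":0,"tx":0,"ty":0,"tz":-40,"fingers":0.7}]'
python3 -c "
from h import *
goT((.433,.42,.17,188,0),(.455,-.265,.17,180,0))"
```

```text
time_s: 36.82
tool_pos: [0.4338, 0.4163, 0.0088]
orientation: [-3.14, -0.003, -3.0]
ft_force: [-0.3, -0.2, 0.5]
grip_width: 0.9
gripper_force: 0.0
time_s: 37.48
tool_pos: [0.4334, 0.4165, 0.0506]
orientation: [-3.14, -0.003, -2.999]
ft_force: [-0.3, -0.1, -1.3]
grip_width: 0.447
gripper_force: 60.4
F [-0.3 -0.1 -1.3] grip 0.447 tcp [0.4334 0.4165 0.0506] [-179.9   -0.2 -171.8]
(0.433, 0.42, 0.17, 188, 0) t [   0.3    3.3 -119.4] r [-0.1 -0.2  0.2]
(0.455, -0.265, 0.17, 180, 0) t [  75.8 -677.9 -117.9] r [-0.1 -0.2  8.2]
```

```bash
python3 -m jog '[{"rx":0,"ry":0,"rz":0,"tx":0,"ty":-2,"tz":-30,"fingers":0.7},{"rx":0,"ry":0,"rz":0,"tx":1,"ty":-10,"tz":-62,"fingers":0.7},{"rx":0,"ry":0,"rz":1,"tx":3,"ty":-30,"tz":-92,"fingers":0.7},{"rx":0,"ry":0,"rz":2,"tx":6,"ty":-55,"tz":-118,"fingers":0.7},{"rx":0,"ry":0,"rz":4,"tx":10,"ty":-90,"tz":-118,"fingers":0.7},{"rx":0,"ry":0,"rz":6,"tx":14,"ty":-126,"tz":-118,"fingers":0.7},{"rx":0,"ry":0,"rz":8.2,"tx":18,"ty":-162,"tz":-118,"fingers":0.7},{"rx":0,"ry":0,"rz":8.2,"tx":22,"ty":-198,"tz":-118,"fingers":0.7}]'
python3 -c "
from h import *
goT((.455,-.265,.17,180,0))"
```

```text
time_s: 38.15
tool_pos: [0.4407, 0.2171, 0.1718]
orientation: [3.139, 0.003, 3.139]
ft_force: [-0.6, 0.3, -0.8]
grip_width: 0.446
gripper_force: 60.4
F [-0.6  0.3 -0.8] grip 0.446 tcp [0.4407 0.2171 0.1718] [1.799e+02 1.000e-01 1.799e+02]
(0.455, -0.265, 0.17, 180, 0) t [ -15.4 -482.1    0.8] r [ 0.1  0.1 -0.1]
```

```bash
python3 -m jog '[{"rx":0,"ry":0,"rz":0,"tx":-1,"ty":-35,"tz":0,"fingers":0.7},{"rx":0,"ry":0,"rz":0,"tx":-2,"ty":-70,"tz":0,"fingers":0.7},{"rx":0,"ry":0,"rz":0,"tx":-3,"ty":-105,"tz":0,"fingers":0.7},{"rx":0,"ry":0,"rz":0,"tx":-4,"ty":-140,"tz":0,"fingers":0.7},{"rx":0,"ry":0,"rz":0,"tx":-5,"ty":-175,"tz":0,"fingers":0.7},{"rx":0,"ry":0,"rz":0,"tx":-6,"ty":-210,"tz":0,"fingers":0.7},{"rx":0,"ry":0,"rz":0,"tx":-7,"ty":-245,"tz":0,"fingers":0.7},{"rx":0,"ry":0,"rz":0,"tx":-8,"ty":-280,"tz":0,"fingers":0.7}]'
python3 -m jog '[{"rx":0,"ry":0,"rz":0,"tx":-1,"ty":-35,"tz":0,"fingers":0.7},{"rx":0,"ry":0,"rz":0,"tx":-2,"ty":-70,"tz":0,"fingers":0.7},{"rx":0,"ry":0,"rz":0,"tx":-3,"ty":-105,"tz":0,"fingers":0.7},{"rx":0,"ry":0,"rz":0,"tx":-4,"ty":-140,"tz":0,"fingers":0.7},{"rx":0,"ry":0,"rz":0,"tx":-5,"ty":-170,"tz":0,"fingers":0.7},{"rx":0,"ry":0,"rz":0,"tx":-6,"ty":-190,"tz":0,"fingers":0.7},{"rx":0,"ry":0,"rz":0,"tx":-7,"ty":-202,"tz":0,"fingers":0.7},{"rx":0,"ry":0,"rz":0,"tx":-7,"ty":-203,"tz":0,"fingers":0.7}]'
python3 - <<'E'
from c import *
s=snapshot('wrist');save(s,'w10.png');w=world(s)
c(w,'caul1 in bin',.455,-.163,.025,.04,.045)
goT((.453,-.268,.022,180,0))
E
```

```text
time_s: 38.82
tool_pos: [0.4485, -0.0631, 0.1714]
orientation: [3.14, 0.003, 3.141]
ft_force: [1.2, 0.3, -0.2]
grip_width: 0.443
gripper_force: 60.4
time_s: 39.48
tool_pos: [0.4557, -0.2661, 0.1702]
orientation: [3.141, 0.002, 3.139]
ft_force: [-0.3, 0.7, -1.1]
grip_width: 0.443
gripper_force: 60.4
caul1 in bin 3823 [ 0.4559 -0.1636  0.0331] [0.045 0.055 0.011]
F [-0.1  0.7 -1.2] grip 0.446 tcp [ 0.4556 -0.2649  0.1701] [1.799e+02 1.000e-01 1.799e+02]
(0.453, -0.268, 0.022, 180, 0) t [  2.8  -3.3 148.1] r [ 0.1  0.1 -0.1]
```

View pics/w10.png

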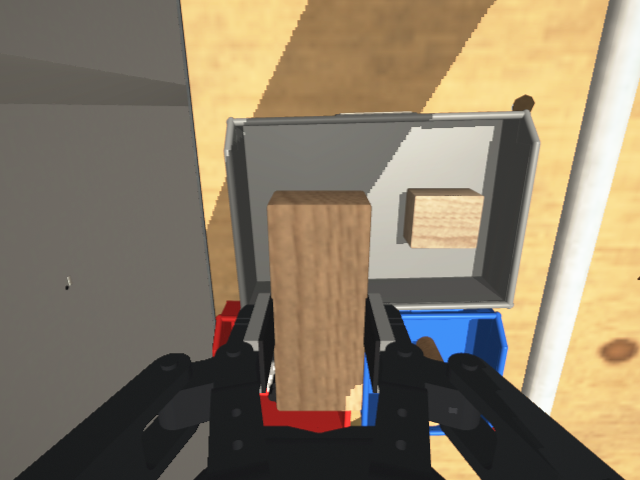

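```bash
python3 -m jog '[{"rx":0,"ry":0,"rz":0,"tx":2,"ty":-1,"tz":30,"fingers":0.7},{"rx":0,"ry":0,"rz":0,"tx":2,"ty":-1,"tz":65,"fingers":0.7},{"rx":0,"ry":0,"rz":0,"tx":2,"ty":-1,"tz":100,"fingers":0.7},{"rx":0,"ry":0,"rz":0,"tx":2,"ty":-1,"tz":130,"fingers":0.7},{"rx":0,"ry":0,"rz":0,"tx":2,"ty":-1,"tz":148,"fingers":0.7},{"rx":0,"ry":0,"rz":0,"tx":2,"ty":-1,"tz":153,"fingers":0.7},{"rx":0,"ry":0,"rz":0,"tx":2,"ty":-1,"tz":153,"fingers":0.7},{"rx":0,"ry":0,"rz":0,"tx":2,"ty":-1,"tz":153,"fingers":0.7}]'
python3 -m jog '[{"rx":0,"ry":0,"rz":0,"tx":0,"ty":0,"tz":0,"fingers":0.4},{"rx":0,"ry":0,"rz":0,"tx":0,"ty":0,"tz":0,"fingers":0.4},{"rx":0,"ry":0,"rz":0,"tx":0,"ty":0,"tz":0,"fingers":0.4},{"rx":0,"ry":0,"rz":0,"tx":0,"ty":0,"tz":0,"fingers":0.4},{"rx":0,"ry":0,"rz":0,"tx":0,"ty":0,"tz":-20,"fingers":0.4},{"rx":0,"ry":0,"rz":0,"tx":0,"ty":0,"tz":-55,"fingers":0.4},{"rx":0,"ry":0,"rz":0,"tx":0,"ty":0,"tz":-95,"fingers":0.4},{"rx":0,"ry":0,"rz":0,"tx":0,"ty":0,"tz":-135,"fingers":0.4}]'
python3 -m jog '[{"rx":0,"ry":0,"rz":0,"tx":0,"ty":35,"tz":-20,"fingers":0.4},{"rx":0,"ry":0,"rz":0,"tx":0,"ty":75,"tz":-40,"fingers":0.4},{"rx":0,"ry":0,"rz":0,"tx":10,"ty":115,"tz":-50,"fingers":0.4},{"rx":0,"ry":0,"rz":0,"tx":20,"ty":155,"tz":-50,"fingers":0.4},{"rx":0,"ry":0,"rz":0,"tx":30,"ty":193,"tz":-50,"fingers":0.4},{"rx":0,"ry":0,"rz":0,"tx":40,"ty":230,"tz":-50,"fingers":0.4},{"rx":0,"ry":0,"rz":0,"tx":50,"ty":268,"tz":-50,"fingers":0.4},{"rx":0,"ry":0,"rz":0,"tx":60,"ty":305,"tz":-50,"fingers":0.4}]'
python3 -m jog '[{"rx":0,"ry":0,"rz":0,"tx":0,"ty":35,"tz":0,"fingers":0.4},{"rx":0,"ry":0,"rz":0,"tx":0,"ty":75,"tz":0,"fingers":0.4},{"rx":0,"ry":0,"rz":0,"tx":0,"ty":115,"tz":0,"fingers":0.4},{"rx":0,"ry":0,"rz":0,"tx":0,"ty":155,"tz":0,"fingers":0.4},{"rx":0,"ry":0,"rz":0,"tx":0,"ty":193,"tz":0,"fingers":0.4},{"rx":0,"ry":0,"rz":0,"tx":0,"ty":230,"tz":0,"fingers":0.4},{"rx":0,"ry":0,"rz":0,"tx":0,"ty":268,"tz":0,"fingers":0.4},{"rx":0,"ry":0,"rz":0,"tx":0,"ty":305,"tz":0,"fingers":0.4}]'
python3 - <<'E'
from c import *
s=snapshot('top');w=world(s);save(s,'top2.png')
cv2.imwrite('pics/fin.png',cv2.resize(s['pixels'][190:350,330:510,::-1],None,fx=3.7,fy=3.7,interpolation=cv2.INTER_CUBIC))
for n,x,y in (('b1',.629,-.162),('b2',.594,-.158),('b3',.598,-.199)): c(w,n,x,y,.04,.02,.07)
c(w,'caul3',.455,-.267,.012,.055,.045);c(w,'caul1',.455,-.163,.012,.04,.045);c(w,'stop',.606,-.297,.015,.04,.09)
for n in('caul_2_mid','dog_1_mid','stop_front_mid'):
    print(n,[(round(r['confidence'],2),np.round(r['centre'])) for r in pinpoint('top',n)[:4]])
E
```

```text
time_s: 40.2
tool_pos: [0.4542, -0.2638, 0.0173]
orientation: [3.14, 0.002, -3.141]
ft_force: [0.3, 0.4, -0.6]
grip_width: 0.449
gripper_force: 64.5
time_s: 40.87
tool_pos: [0.4531, -0.2651, 0.1528]
orientation: [3.14, -0.0, 3.141]
ft_force: [1.3, -1.0, 1.0]
grip_width: 0.598
gripper_force: 0.0
time_s: 41.53
tool_pos: [0.3929, 0.0411, 0.2022]
orientation: [3.14, 0.002, 3.14]
ft_force: [0.7, 0.5, -0.7]
grip_width: 0.596
gripper_force: 0.0
time_s: 42.2
tool_pos: [0.3935, 0.3467, 0.2025]
orientation: [3.14, 0.001, 3.141]
ft_force: [1.0, -0.7, -0.3]
grip_width: 0.601
gripper_force: 0.0
b1 72 [ 0.6321 -0.1643  0.0572] [0.036 0.023 0.012]
b2 74 [ 0.5974 -0.1606  0.057 ] [0.026 0.025 0.012]
b3 74 [ 0.5997 -0.1999  0.0564] [0.026 0.026 0.015]
caul3 560 [ 0.4561 -0.2641  0.0263] [0.099 0.065 0.023]
caul1 334 [ 0.4602 -0.1633  0.0315] [0.044 0.057 0.028]
stop 206 [ 0.6049 -0.2933  0.0457] [0.036 0.039 0.05 ]
caul_2_mid []
dog_1_mid [(0.39, array([423., 243.])), (0.21, array([468., 241.]))]
stop_front_mid [(0.74, array([471., 238.])), (0.21, array([429., 200.]))]
```

View pics/fin.png

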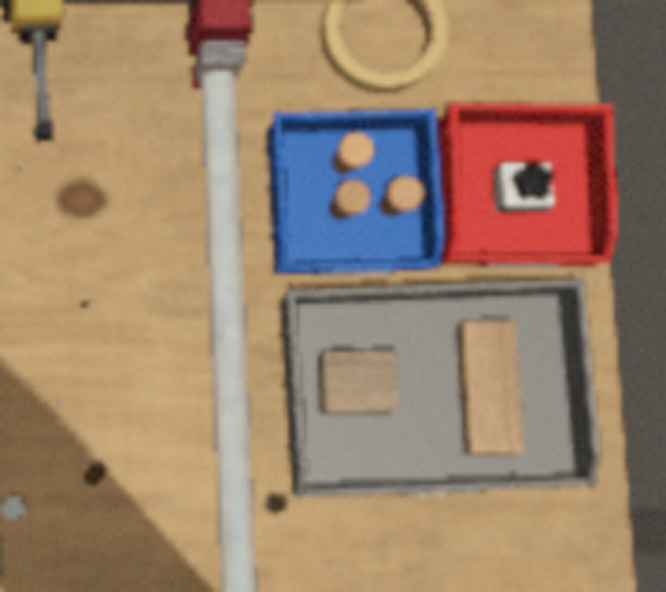

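```bash
python3 -c "
from h import *
print(arm.sign_off())"
```

```text
the job is handed in; nothing more can be done
None
```

Job handed in at about 42 s of robot time: both cauls present are in the grey bin, all three dogs in the blue bin (standing upright, so their heads show about 9 mm above the rim), and the one stop, slid out at the open end before lifting, is in the red bin; I never reached for the glue bottle, tape or pink look-alike.

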